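Pour spacers into the kit tray and close it

TASK

Take the black cup by its slanting handle out from under the clear hood and tip it over the open metal kit tray until all seven brass spacers lie inside. Stand the empty cup upright on its grey base under the hood again, and lower the metal cover gently over the tray's two pins until it rests flush on the rim. Spill nothing and do not disturb the other things on the bench.

Things in the scene. Friction and masses are not known exactly. Their poses are not given: they have to be found in the camera images.
- cup: Black flared open cup holding seven spacers: 72 mm high, outer radius 30 mm at foot, 50 at rim, wall 4, floor 5 mm; 160 g. Origin: centre of underside, z out of the mouth. Handle: straight bar 84 long, 16 thick (along y), 24 mm wide, rising outwards at 45 degrees on the -x side; its far end reaches about 106 mm from the axis and 101 mm high.
- cup_grip (a point): Point on the middle line of the cup's handle, at (-79, 0, 74) mm in the cup's frame: pinch it here across the 16 mm, the tool leaning outwards along the bar, away from the hood. Axes as the cup's.
- cup_lip (a point): Point on the cup's rim, on the side away from the handle, at (50, 0, 72) mm in the cup's frame, over which to pour. Axes parallel to the cup's.
- bay: Fixed bay: grey base 140 x 140 x 8 mm, two 20 mm metal posts at its +x corners carrying a clear flat hood, underside 165 and top 171 mm above the bench, over x -60 to +70 mm, y within 70 mm. Origin: centre of base underside. The cup stands on the base, its handle jutting past the hood on the open -x side. The hood blocks a hand that comes straight down.
- bay_spot (a point): Centre of the top of the bay's base, 8 mm above the bench: where the cup stands. Axes as the bay's.
- tray: Fixed open metal kit tray 120 (x) x 110 (y) x 55 mm high, walls and floor 6 mm. A ledge level with the rim on each x end carries an upright steel pin: 10 mm diameter, 19 mm high over the rim, its top 6 mm tapered, at x = -80 and +80, y = 0. Overall 196 mm long. Origin: centre of underside, z up.
- tray_rim (a point): Centre of the tray's mouth at the height of the rim, 55 mm above the bench. Axes as the tray's.
- cover: Flat metal cover plate 200 (x) x 110 (y) x 6 mm with two 13 mm round through holes at x = -80 and +80 mm, y = 0, and on top at its centre a black bar grip 60 (x) x 16 (y) mm, 30 mm high above the plate. Origin: centre of its underside; z up. 250 g. Starts flat on the bench. Fits the tray either way round.
- spacer0: One of seven alike brass spacers: round, 16 mm diameter, 18 mm long. Origin: centre of one end face; z along its axis.
- spacer1: One of seven alike brass spacers: round, 16 mm diameter, 18 mm long. Origin: centre of one end face; z along its axis.
- spacer2: One of seven alike brass spacers: round, 16 mm diameter, 18 mm long. Origin: centre of one end face; z along its axis.
- spacer3: One of seven alike brass spacers: round, 16 mm diameter, 18 mm long. Origin: centre of one end face; z along its axis.
- spacer4: One of seven alike brass spacers: round, 16 mm diameter, 18 mm long. Origin: centre of one end face; z along its axis.
- spacer5: One of seven alike brass spacers: round, 16 mm diameter, 18 mm long. Origin: centre of one end face; z along its axis.
- spacer6: One of seven alike brass spacers: round, 16 mm diameter, 18 mm long. Origin: centre of one end face; z along its axis.
- board: Bystander: round green antenna board with a black raised middle, 136 mm diameter, 15 mm high. Origin: centre of underside.
- glue: Bystander: white bottle, 48 mm diameter, 120 mm high. Origin: centre of underside.
- jar: Bystander: low clear jar with grey lid, 64 mm diameter, 70 mm high. Origin: centre of underside.
- driver: Bystander: screwdriver lying on the bench, 170 mm long. Origin: about its middle, at the bench.
Things that resemble listed ones, but are neither listed nor needed, are in the scene too. What is shaped like the cup but pink is not meant.

How it is judged (in metres and radians):
On the way, in this order (a step that is already met when the one before it is completed fails the run):
1. the cup is tipped more than 50 degrees over the tray (angle between cup's own z axis and vertical above 0.9 rad and horizontal distance between cup and tray below 0.17 m and height (world z) of cup above 0.06 m), for 0.05 s.
2. all seven spacers lie inside the tray (x of spacer0 in the frame of tray between -0.056 and 0.056 m and y of spacer0 in the frame of tray between -0.051 and 0.051 m and z of spacer0 in the frame of tray between 0.002 and 0.052 m and x of spacer1 in the frame of tray between -0.056 and 0.056 m and y of spacer1 in the frame of tray between -0.051 and 0.051 m and z of spacer1 in the frame of tray between 0.002 and 0.052 m and x of spacer2 in the frame of tray between -0.056 and 0.056 m and y of spacer2 in the frame of tray between -0.051 and 0.051 m and z of spacer2 in the frame of tray between 0.002 and 0.052 m and x of spacer3 in the frame of tray between -0.056 and 0.056 m and y of spacer3 in the frame of tray between -0.051 and 0.051 m and z of spacer3 in the frame of tray between 0.002 and 0.052 m and x of spacer4 in the frame of tray between -0.056 and 0.056 m and y of spacer4 in the frame of tray between -0.051 and 0.051 m and z of spacer4 in the frame of tray between 0.002 and 0.052 m and x of spacer5 in the frame of tray between -0.056 and 0.056 m and y of spacer5 in the frame of tray between -0.051 and 0.051 m and z of spacer5 in the frame of tray between 0.002 and 0.052 m and x of spacer6 in the frame of tray between -0.056 and 0.056 m and y of spacer6 in the frame of tray between -0.051 and 0.051 m and z of spacer6 in the frame of tray between 0.002 and 0.052 m), for 0.2 s.
At the end, for the whole second after the job is handed in: All seven spacers are inside the tray; the cover lies on the tray with the pins through its holes, flush on the rim within 3 mm and level within about 2 degrees; the cup stands upright (within 6 degrees) on the bay's base, within 35 mm of its centre; both are released and at rest (all of step 2 and x of cover in the frame of tray_rim between -0.005 and 0.005 m and y of cover in the frame of tray_rim between -0.005 and 0.005 m and z of cover in the frame of tray_rim between -0.003 and 0.003 m and angle between the z axis of cover and the z axis of tray, either way round below 0.04 rad and linear speed of each of cover, cup below 0.02 m/s and angle between cup's own z axis and vertical below 0.1 rad and horizontal distance between cup and bay_spot below 0.035 m and z of cup in the frame of bay_spot between -0.004 and 0.004 m); the robot touches nothing.
It fails at once if a bystander (board, bottle, jar, screwdriver) is pushed more than 40 mm or tipped over (distance of any of board, glue, jar, driver from where it was at the start of the episode above 0.04 m or angle between any of board, glue, jar's own z axis and vertical above 0.5 rad).
It fails at once if the cover is dropped or slammed onto the tray: faster than 0.35 m/s while within 18 mm of the rim (z of cover in the frame of tray_rim below 0.018 m and horizontal distance between cover and tray_rim below 0.03 m and linear speed of cover above 0.35 m/s).
It fails at once if a spacer is spilled on the bench ((height (world z) of spacer0 below 0.02 m and horizontal distance between spacer0 and tray above 0.09 m and horizontal distance between spacer0 and bay_spot above 0.11 m) or (height (world z) of spacer1 below 0.02 m and horizontal distance between spacer1 and tray above 0.09 m and horizontal distance between spacer1 and bay_spot above 0.11 m) or (height (world z) of spacer2 below 0.02 m and horizontal distance between spacer2 and tray above 0.09 m and horizontal distance between spacer2 and bay_spot above 0.11 m) or (height (world z) of spacer3 below 0.02 m and horizontal distance between spacer3 and tray above 0.09 m and horizontal distance between spacer3 and bay_spot above 0.11 m) or (height (world z) of spacer4 below 0.02 m and horizontal distance between spacer4 and tray above 0.09 m and horizontal distance between spacer4 and bay_spot above 0.11 m) or (height (world z) of spacer5 below 0.02 m and horizontal distance between spacer5 and tray above 0.09 m and horizontal distance between spacer5 and bay_spot above 0.11 m) or (height (world z) of spacer6 below 0.02 m and horizontal distance between spacer6 and tray above 0.09 m and horizontal distance between spacer6 and bay_spot above 0.11 m)).
It also fails if it takes over 72 s, if anything falls off the work surface, if the arm or the gripper's body presses on something with over 40 N, if the wrist force passes 120 N, or if a joint passes its speed limit or range.

ROBOT

A 6-joint arm with a two-finger parallel gripper is mounted at the origin on the work surface. World frame = base frame: x ahead of the robot, y to its left, z up, the work surface at z = 0. Lengths are in m, angles in degrees, forces in N, time in s.
With the tool pointing down it reaches from about 0.3 to 0.75 m from the base axis. Payload 8.5 kg.
Tool frame: the origin (TCP) lies between the finger pads; the fingertips stand ahead of it and the grasp point (between the pads) lies 8 mm behind it (env.tcp_to_tips is the z of the fingertips in the tool frame, in m); z points along the fingers, x is the direction in which the jaws open and shut, and the axes are right-handed (so a half turn about z gives the same grasp; the last joint's range is limited). The gripper opens to 85 mm and grips with 20 to 120 N. Pads are 22 mm wide; open, the fingers measure 114 mm over their backs; the gripper's body (76 mm by 85 mm) begins 54 mm behind the grasp point. The pads swing forward as they close: fully open they stand 13 mm farther back than shut.
Start: joints at [-87.221, 21.807, 74.336, -0, 83.858, -12.336], TCP at [0.143, -0.531, 0.242] pointing down, gripper open.
Joint ranges: [-178.18, 178.18], [-50.72, 133.34], [12.68, 142.11], [-81.47, 261.47], [9.98, 163.14], [-165.26, 165.26]. Speed limits (degrees/s): [136.94, 136.94, 180, 180, 180, 180].

INTERFACE

Orientations are given as a 3x3 rotation matrix whose columns are the frame's x, y, z axes.
In Python, from rig import observe, viewer, env gives the robot as it stands.
- The arm moves only by the tool jog_arm, never from a script. Its arguments are lists of equal length, an entry for each row: "dr": the turn, a rotation vector about the tool's x, y, z in rad, a list of three; "slide": the shift along the tool's x, y, z in m, a list of three; "gripper": the opening, from -1 (shut) to 1 (fully open), so that 0 is half open. In form: {"dr": [[rx, ry, rz], ...], "slide": [[dx, dy, dz], ...], "gripper": [gripper, ...]}. A call has exactly 10 rows; each row shifts and turns the commanded pose from where the row before left it, along the tool's axes as they then stand; what a row does not reach is not made up. A row lasts 1/10 s, in which the tool goes at most 50 mm and 8.59 degrees, less where a joint would pass 70% of its speed; a pose out of reach is approached as far as the arm can. A call is refused whole if a number of a shift passes 0.05 or a number of a turn 0.15, either way. A call with a gripper value outside its range is refused whole. The fingers move at their own pace and stop on an object; "force" is the grip in N (left out, the last holds). Time passes only in rows, so rows that do not move let the fingers close, or fill a call up. It gives the time, the measured TCP pose, the force and the opening at its end, in the units of the state.
- observe(): the state, without advancing time (a new reading comes with each control period).
- viewer.get_image(name): name is "scene" or "top" or "wrist"; returns a dict with "pixels" (480x640x3 uint8, blue, green, red), "camera_matrix" (3x3 intrinsics, pixels), "R" (3x3) and "t" (3): a world point X has camera coordinates R X + t. Camera axes: x right, y down, z forward; pixel columns grow to the right and rows downward; lengths in m; the calibration is good to about 2 mm. A picture is of the moment at which its call begins. There is no depth.
- env.close_job(): hands the job in, once; it reports no verdict.
The state is a dict: "time_s": time; "q": joint angles; "qvel": joint speeds; "joint_efforts": joint torques, N m; "position": TCP position; "tool_rot": TCP orientation; "ft_force": force on the tool from outside, world axes, zero at the start; "wrist_torque": the same for the moment, N m; "grip_width": finger opening in m.
Only numpy, scipy, OpenCV 4.12 (cv2) and the standard library are available. Lean on these libraries where they do the work, as an engineer would, in place of code of your own. Each camera call takes 0.05 s, during which the arm holds its last target.

## Working session

There is one attempt and no reset: what is moved stays moved. The work goes in short steps, Python scripts to look and compute and a tool call to move; the robot and the scene stay as the last step left them, time stands still between calls to the robot, and variables do not carry over. Pictures are saved under pics/ and viewed, and the job is handed in when it is done.

Besides the shell and the picture viewer there is one more tool, called after "Request:" by a JSON object that holds its "api" and its "payload", one argument or row to a line. jog_arm: Moves the arm, as the interface text tells. Its arguments: {"type":"object","properties":{"dr":{"type":"array","items":{"type":"array","items":{"type":"number"}}},"slide":{"type":"array","items":{"type":"array","items":{"type":"number"}}},"gripper":{"type":"array","items":{"type":"number"}},"force":{"type":"number"}},"required":["dr","slide","gripper"]}

```bash
ls; mkdir -p pics
cat > h.py <<'E'
import numpy as np, cv2
from rig import observe, viewer, env
def snap(n,f):
    d=viewer.get_image(n); cv2.imwrite('pics/'+f+'.png',d['pixels']); np.savez('pics/'+f+'.npz',**{k:np.array(v) for k,v in d.items()}); return d
def load(f):
    d=np.load('pics/'+f+'.npz'); return d
def ray(d,uv,z):
    K,R,t=d['camera_matrix'],d['R'],d['t']; c=-R.T@t
    v=R.T@np.linalg.inv(K)@np.array([uv[0],uv[1],1.]); return c+v*(z-c[2])/v[2]
def proj(d,X):
    p=d['camera_matrix']@(d['R']@np.array(X)+d['t']); return p[:2]/p[2]
E
python3 - <<'E'
from h import *
s=observe(); print(s); print(env.tcp_to_tips)
for n in ['scene','top','wrist']:
    d=snap(n,n+'0'); print(n,-d['R'].T@d['t'],d['camera_matrix'][0,0])
E
```

```text
pics
{'time_s': 0.0, 'q': array([-8.72239540e+01,  2.18410478e+01,  7.43852905e+01,  3.57235944e-04,
        8.38580076e+01, -1.23367043e+01]), 'qvel': array([ 0.07695696,  0.04614154,  0.07694007, -0.07645855, -0.12474999,
        0.12488771]), 'joint_efforts': array([-2.82999266e-03, -4.48472106e+01, -2.31281680e+01, -2.73659343e-04,
        4.73557797e-03,  7.48026281e-06]), 'position': array([ 0.14337248, -0.53069465,  0.24170807]), 'tool_rot': array([[ 2.60718658e-01, -9.65414821e-01, -6.51057663e-05],
       [-9.65413754e-01, -2.60718469e-01,  1.47068548e-03],
       [-1.43679584e-03, -3.20581143e-04, -9.99998916e-01]]), 'ft_force': array([ 0.67920577, -0.33548635,  0.09283203]), 'wrist_torque': array([-0.02784733,  0.01540702,  0.04093611]), 'grip_width': 0.08563474652958446}
0.011
scene [ 0.79721495 -0.50484694  1.024954  ] 566.857015865736
top [0.40902404 0.01832749 1.34131892] 580.8424402705033
wrist [ 0.20873099 -0.51263837  0.37234127] 417.59742021684235
```

View pics/scene0.png

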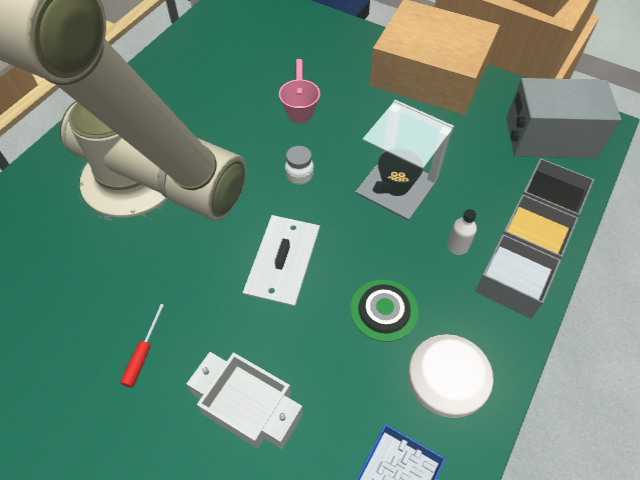

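View pics/top0.png

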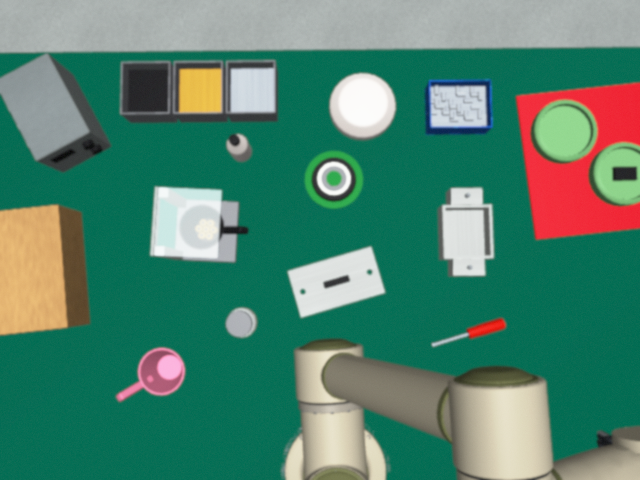

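View pics/wrist0.png

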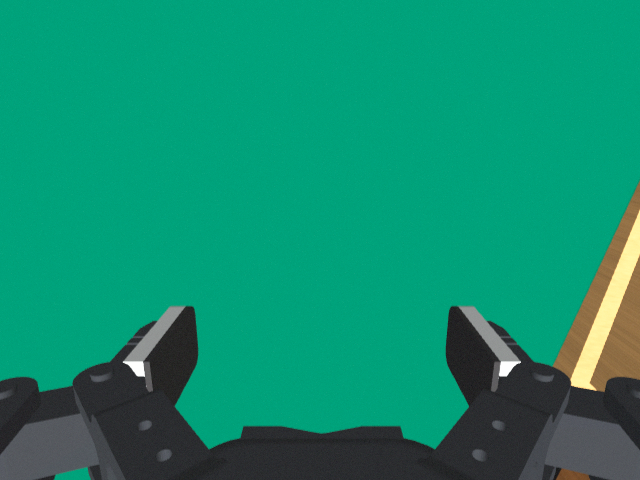

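The top view shows the bay and cup at about (195,225), handle pointing right (-y). The tray is at (466,232) with its pins up and down in the image, and the cover at (337,282). Next I'll zoom in to measure.

Run:
```python
from h import *
im=cv2.imread('pics/top0.png')
a=cv2.resize(im[170:280,140:260],None,fx=5,fy=5,interpolation=cv2.INTER_CUBIC)
cv2.imwrite('pics/z1.png',a)
a=cv2.resize(im[175:290,420:520],None,fx=5,fy=5,interpolation=cv2.INTER_CUBIC)
b=cv2.resize(im[235:335,280:395],None,fx=5,fy=5,interpolation=cv2.INTER_CUBIC)
cv2.imwrite('pics/z2.png',a);cv2.imwrite('pics/z3.png',b)
s=cv2.imread('pics/scene0.png')
cv2.imwrite('pics/z4.png',cv2.resize(s[90:230,340:470],None,fx=4.2,fy=4.2,interpolation=cv2.INTER_CUBIC))
```

```text
(no output)
```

View pics/z1.png

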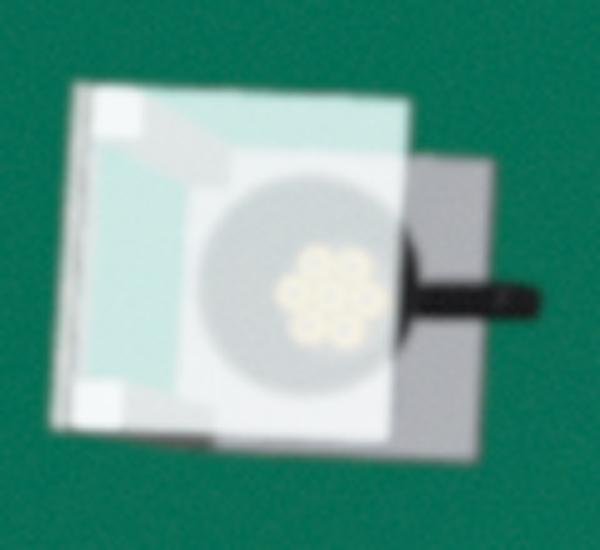

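View pics/z2.png

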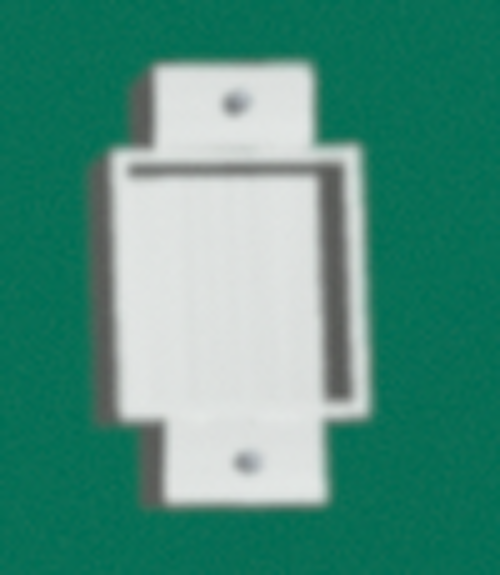

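View pics/z3.png

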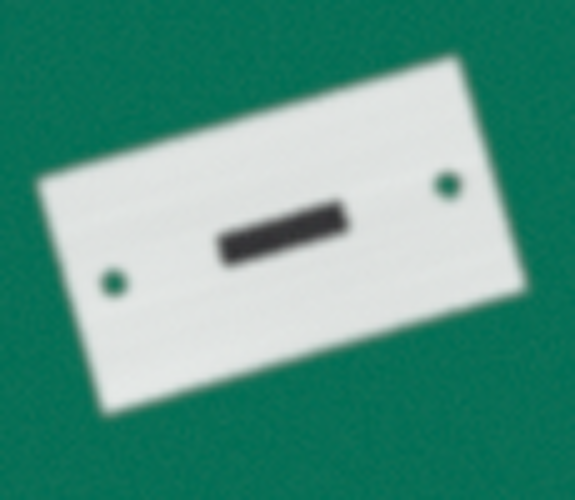

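View pics/z4.png

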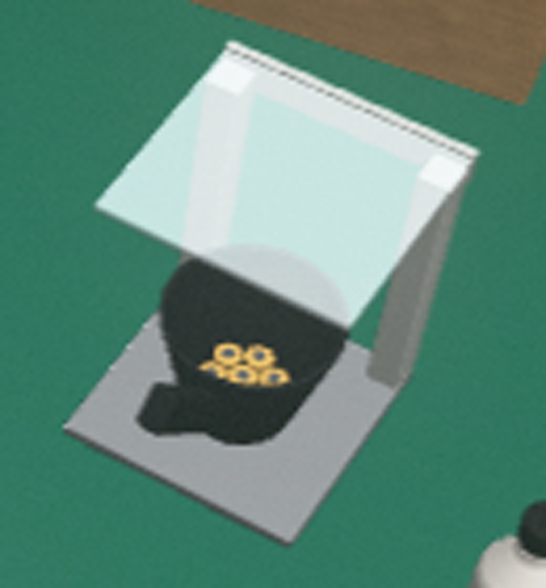

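Run:
```python
from h import *
d=load('top0'); s=load('scene0')
def z(U,V,ox,oy,f=5): return ((U+.5)/f-.5+ox,(V+.5)/f-.5+oy)
def P(n,U,V,zz,o,dd=d,f=5): 
    X=ray(dd,z(U,V,*o,f),zz); print(n,X.round(4)); return X
o=(140,170)
rim=P('cup rim c',308,285,.080,o)
tip=P('handle tip top',541,301,.101+.008-.006,o)
P('handle root',415,302,.08,o)
for U,V in [(495,158),(478,463)]: P('base-x corner',U,V,.008,o)
for U,V in [(410,98),(388,441)]: P('hood-x corner',U,V,.171,o)
for U,V in [(76,85),(52,430)]: P('hood+x corner',U,V,.171,o)
sp=P('spacers c',330,297,.022+.008,o)
print('cup dir',np.degrees(np.arctan2(*(rim-tip)[[1,0]])))
o=(420,175)
for U,V in [(236,102),(247,461)]: P('pin',U,V,.072,o)
for U,V in [(108,148),(362,146),(118,420),(371,416)]: P('rim corner',U,V,.055,o)
o=(280,235)
for U,V in [(114,283),(448,184)]: P('hole',U,V,.003,o)
for U,V in [(38,181),(458,55),(105,415),(527,291)]: P('cov corner',U,V,.006,o)
for U,V in [(218,237),(342,202),(227,265),(350,229)]: P('grip corner',U,V,.036,o)
# scene view checks
o=(340,90)
for U,V in [(65,429),(290,543)]: P('S base-x corner',U,V,.008,o,s,4.2)
for U,V in [(96,206),(350,327)]: P('S hood -x corner',U,V,.171,o,s,4.2)
g=[(205,371),(282,414)]
for p in g: P('S pin',p[0],p[1],.074,(0,0),s,1)
```

```text
cup rim c [0.544  0.2873 0.08  ]
handle tip top [0.5336 0.1826 0.103 ]
handle root [0.5361 0.2406 0.08  ]
base-x corner [0.6099 0.2165 0.008 ]
base-x corner [0.4687 0.2241 0.008 ]
hood-x corner [0.6104 0.2269 0.171 ]
hood-x corner [0.4707 0.2353 0.171 ]
hood+x corner [0.6171 0.3629 0.171 ]
hood+x corner [0.4765 0.3709 0.171 ]
spacers c [0.5438 0.288  0.03  ]
cup dir 84.34893154376446
pin [ 0.609  -0.2963  0.072 ]
pin [ 0.4506 -0.2965  0.072 ]
rim corner [ 0.5915 -0.2428  0.055 ]
rim corner [ 0.5912 -0.3562  0.055 ]
rim corner [ 0.4699 -0.2441  0.055 ]
rim corner [ 0.4706 -0.3563  0.055 ]
hole [0.4008 0.0705 0.003 ]
hole [ 0.4446 -0.0836  0.003 ]
cov corner [0.4479 0.1049 0.006 ]
cov corner [ 0.5039 -0.089   0.006 ]
cov corner [0.3408 0.0749 0.006 ]
cov corner [ 0.3952 -0.1188  0.006 ]
grip corner [0.4211 0.0224 0.036 ]
grip corner [ 0.4362 -0.0334  0.036 ]
grip corner [0.4085 0.0185 0.036 ]
grip corner [ 0.424  -0.0368  0.036 ]
S base-x corner [0.4711 0.2229 0.008 ]
S base-x corner [0.6081 0.2164 0.008 ]
S hood -x corner [0.4714 0.234  0.171 ]
S hood -x corner [0.6094 0.2268 0.171 ]
S pin [ 0.4546 -0.3039  0.074 ]
S pin [ 0.61   -0.2988  0.074 ]
```

Request:
{"api": "jog_arm", "payload": {
  "dr": [
    [0,0,0],
    [0,0,0],
    [0,0,0],
    [0,0,0],
    [0,0,0],
    [0,0,0],
    [0,0,0],
    [0,0,0],
    [0,0,0],
    [0,0,0]
  ],
  "slide": [
    [-0.014,-0.036,-0.008],
    [-0.014,-0.036,-0.008],
    [-0.014,-0.036,-0.008],
    [-0.014,-0.036,-0.008],
    [-0.014,-0.036,-0.008],
    [-0.014,-0.036,-0.008],
    [-0.014,-0.036,-0.008],
    [-0.014,-0.036,-0.008],
    [-0.014,-0.036,-0.008],
    [-0.014,-0.036,-0.008]
  ],
  "gripper": [1,1,1,1,1,1,1,1,1,1],
  "force": 100
}}

```text
time_s: 1.15
position: [0.4555, -0.3007, 0.3225]
tool_rot: [[0.261, -0.965, -0.0], [-0.965, -0.261, 0.0], [-0.0, 0.0, -1.0]]
ft_force: [-0.8, -1.5, 0.4]
grip_width: 0.0852
```

Run:
```python
from h import *
d=snap('wrist','w1'); s=observe(); print(s['time_s'],s['q'],s['position'],s['tool_rot'].round(4))
import json; open('log.txt','a').write(json.dumps([s['q'].tolist(),s['position'].tolist(),s['tool_rot'].tolist()])+'\n')
print(-d['R'].T@d['t'])
```

```text
1.2 [-45.43167033  18.96405761  65.37423078   0.13725546  95.56005729
  29.2404268 ] [ 0.45902929 -0.29772483  0.32365927] [[ 2.646e-01 -9.644e-01  2.900e-03]
 [-9.644e-01 -2.646e-01  4.000e-04]
 [ 4.000e-04 -2.900e-03 -1.000e+00]]
[ 0.52089499 -0.28247145  0.45301391]
```

View pics/w1.png

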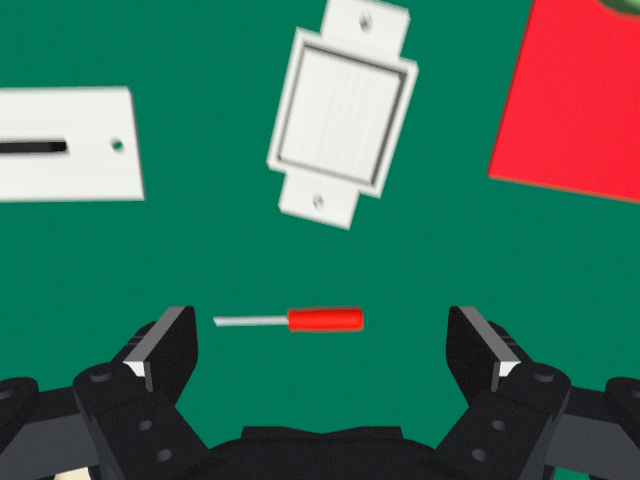

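The wrist view shows the tray whole, with its pins at about (366,22) and (318,202).

Run:
```python
from h import *
d=load('w1')
im=d['pixels']
a=cv2.resize(im[0:240,250:430],None,fx=3.3,fy=3.3,interpolation=cv2.INTER_CUBIC); cv2.imwrite('pics/z5.png',a[:600])
a=im[0:240,250:430]
g=cv2.cvtColor(im,cv2.COLOR_BGR2HSV); m=((g[...,1]<60)&(g[...,2]>100)).astype(np.uint8); m[:, :250]=0;m[250:]=0;m[:,440:]=0
m=cv2.morphologyEx(m,cv2.MORPH_CLOSE,np.ones((3,3)))
c=max(cv2.findContours(m,0,2)[0],key=cv2.contourArea); ap=cv2.approxPolyDP(c,4,True)[:,0]
for p in ap: print(p, ray(d,p,.055).round(4))
for p in [(366,22),(318,202)]: print(ray(d,p,.074).round(4))
```

```text
[380   0] [ 0.6353 -0.3034  0.055 ]
[327   0] [ 0.6235 -0.2598  0.055 ]
[319  33] [ 0.597  -0.2598  0.055 ]
[296  29] [ 0.5948 -0.2398  0.055 ]
[266 161] [ 0.4782 -0.2403  0.055 ]
[285 173] [ 0.472  -0.2601  0.055 ]
[281 211] [ 0.4356 -0.2651  0.055 ]
[349 228] [ 0.4365 -0.3334  0.055 ]
[358 195] [ 0.47   -0.3327  0.055 ]
[380 196] [ 0.4746 -0.3533  0.055 ]
[418  71] [ 0.5902 -0.3527  0.055 ]
[416  62] [ 0.5968 -0.3487  0.055 ]
[399  56] [ 0.5975 -0.3326  0.055 ]
[409  22] [ 0.6256 -0.3326  0.055 ]
[407   9] [ 0.6348 -0.3278  0.055 ]
[ 0.6114 -0.2961  0.074 ]
[ 0.4567 -0.2967  0.074 ]
```

View pics/z5.png

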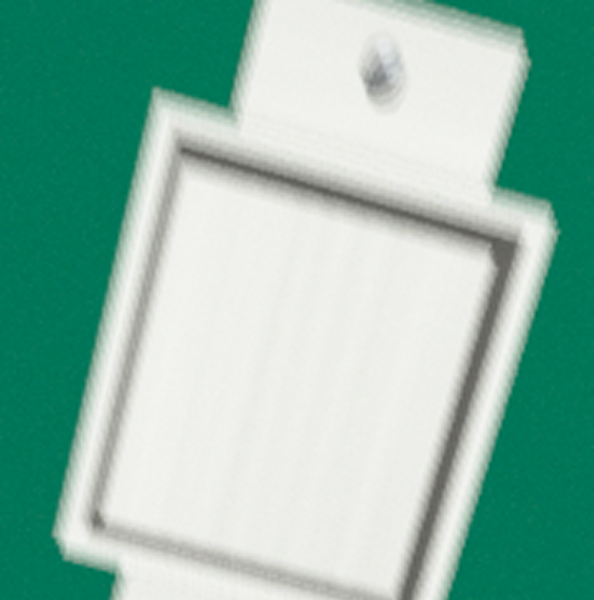

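```bash
cat >> h.py <<'E'
import json
from scipy.spatial.transform import Rotation as Rot
def log():
    s=observe(); open('log.txt','a').write(json.dumps([s['q'].tolist(),s['position'].tolist(),s['tool_rot'].tolist()])+'\n'); return s
def simrow(p,R,dr,sl): return p+R@np.array(sl), R@Rot.from_rotvec(dr).as_matrix()
def path(p0,R0,p1,R1,n,show=True):
    """straight line, constant turn; rows in tool axes"""
    p,R=np.array(p0,float),np.array(R0,float); w=(Rot.from_matrix(R.T@R1)).as_rotvec(); dr=[];sl=[]
    p0=p.copy();R0=R.copy()
    for i in range(n):
        Rt=R0@Rot.from_rotvec(w*(i+1)/n).as_matrix()
        d=np.round(Rot.from_matrix(R.T@Rt).as_rotvec(),3)
        s_=np.round(R.T@(p0+(np.array(p1)-p0)*(i+1)/n-p),3)
        dr.append((d+0).tolist()); sl.append((s_+0).tolist()); p,R=simrow(p,R,d,s_)
    if show:
        for i in range(0,n,10):
            print('dr',json.dumps(dr[i:i+10])); print('sl',json.dumps(sl[i:i+10]))
        print('max',np.abs(dr).max(),np.linalg.norm(sl,axis=1).max(),'end',p.round(4))
    return p,R
def cols(x,z):
    z=np.array(z)/np.linalg.norm(z); x=np.array(x)-z*np.dot(x,z); x/=np.linalg.norm(x); return np.stack([x,np.cross(z,x),z],1)
def az(a): a=np.radians(a); return np.array([np.cos(a),np.sin(a),0])
E
python3 - <<'E'
from h import *
s=log(); print(s['position'],s['time_s'])
path(s['position'],s['tool_rot'],[.47,.06,.33],cols(az(-5),[0,0,-1]),10)
E
```

```text
[ 0.45902929 -0.29772483  0.32365927] 1.2
dr [[0.0, 0.0, -0.122], [0.0, 0.0, -0.121], [-0.001, -0.001, -0.122], [0.0, 0.0, -0.121], [0.0, 0.0, -0.122], [0.0, 0.0, -0.121], [-0.001, -0.001, -0.122], [0.0, 0.0, -0.122], [0.0, 0.0, -0.121], [0.0, 0.0, -0.122]]
sl [[-0.034, -0.011, -0.001], [-0.033, -0.014, 0.0], [-0.031, -0.019, -0.001], [-0.028, -0.022, 0.0], [-0.025, -0.025, -0.001], [-0.022, -0.028, -0.001], [-0.019, -0.031, 0.0], [-0.014, -0.032, -0.001], [-0.011, -0.035, -0.001], [-0.006, -0.035, 0.0]]
max 0.122 0.03670149860700514 end [0.4704 0.0601 0.3299]
```

Request:
{"api": "jog_arm", "payload": {
  "dr": [
    [0.0,0.0,-0.122],
    [0.0,0.0,-0.122],
    [0,0,-0.122],
    [0.0,0.0,-0.122],
    [0.0,0.0,-0.122],
    [0.0,0.0,-0.122],
    [0,0,-0.122],
    [0.0,0.0,-0.122],
    [0.0,0.0,-0.122],
    [0.0,0.0,-0.122]
  ],
  "slide": [
    [-0.034,-0.011,-0.001],
    [-0.033,-0.014,0.0],
    [-0.031,-0.019,-0.001],
    [-0.028,-0.022,0.0],
    [-0.025,-0.025,-0.001],
    [-0.022,-0.028,-0.001],
    [-0.019,-0.031,0.0],
    [-0.014,-0.032,-0.001],
    [-0.011,-0.035,-0.001],
    [-0.006,-0.035,0.0]
  ],
  "gripper": [1,1,1,1,1,1,1,1,1,1]
}}

```text
time_s: 2.2
position: [0.4663, 0.0573, 0.3283]
tool_rot: [[0.997, -0.082, -0.0], [-0.082, -0.997, 0.0], [-0.0, -0.0, -1.0]]
ft_force: [0.9, 0.8, -0.4]
grip_width: 0.0857
```

Run:
```python
from h import *
snap('wrist','w2a');d=snap('wrist','w2'); s=log(); print(s['time_s'],s['q'],s['position'],s['tool_rot'].round(4))
```

```text
2.3 [-7.29957249e+00  1.06104179e+01  7.61821508e+01  4.90233061e-02
  9.32218831e+01 -2.73955587e+00] [0.46611713 0.05896492 0.32830566] [[ 9.968e-01 -7.950e-02 -1.000e-04]
 [-7.950e-02 -9.968e-01  9.000e-04]
 [-2.000e-04 -9.000e-04 -1.000e+00]]
```

View pics/w2.png

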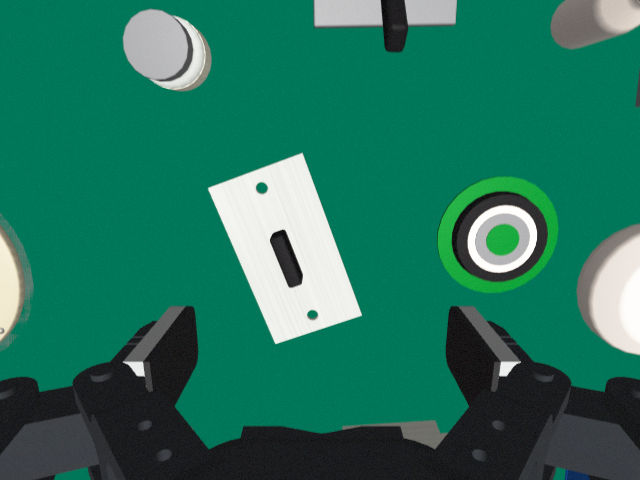

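The cover is in view with its holes at (261,188) and (312,315). The handle's end shows at the top, at (395,45).

```bash
cat >> h.py <<'E'
def fk(q,P,full=True):
    a1,off,h,L1,ex,L2,d6=P; q=np.radians(q)
    R1=Rot.from_euler('z',q[0]); Ra=R1*Rot.from_euler('y',q[1]); Rb=R1*Rot.from_euler('y',q[1]+q[2])
    Rw=Rb*Rot.from_euler('z',q[3])*Rot.from_euler('y',q[4])*Rot.from_euler('z',q[5]+np.pi)
    p=R1.apply([a1,off,h])+Ra.apply([0,0,L1])+Rb.apply([ex,0,L2])+Rw.apply([0,0,d6])
    return p,Rw.as_matrix()
E
python3 - <<'E'
from h import *
from scipy.optimize import least_squares
D=[json.loads(l) for l in open('log.txt')]
D.append([[-87.221,21.807,74.336,0,83.858,-12.336],[.1434,-.5307,.2417],None])
f=lambda P: np.concatenate([fk(d[0],P)[0]-np.array(d[1]) for d in D]+[(np.array(P)-P0)*1e-3])
P0=np.array([0,.11,.4,.4,0,.4,.3])
r=least_squares(f,P0); print(r.x.round(4),np.abs(r.fun[:-7]).max())
d=load('w2'); 
for p in [(261.5,188),(312.3,315)]: print('hole',ray(d,p,.003))
im=d['pixels']; g=cv2.cvtColor(im,cv2.COLOR_BGR2HSV); m=((g[...,1]<60)&(g[...,2]>150)).astype(np.uint8); m[:130]=0;m[360:]=0;m[:,:190]=0;m[:,380:]=0
c=max(cv2.findContours(m,0,2)[0],key=cv2.contourArea); b=cv2.minAreaRect(c); print(b)
X=[ray(d,p,.006)[:2] for p in cv2.boxPoints(b)]; print(np.mean(X,0)); 
cv2.imwrite('pics/z6.png',cv2.resize(im[0:70,300:470],None,fx=4.5,fy=4.5,interpolation=cv2.INTER_CUBIC))
E
```

```text
[-0.0031  0.1174  0.1758  0.5366  0.1037  0.354   0.2913] 0.00011200362508589912
hole [0.40171957 0.0704323  0.003     ]
hole [ 0.44538802 -0.08417307  0.003     ]
((284.6011962890625, 250.989013671875), (173.4453125, 100.89657592773438), 69.775146484375)
[ 0.42111347 -0.00743026]
```

View pics/z6.png

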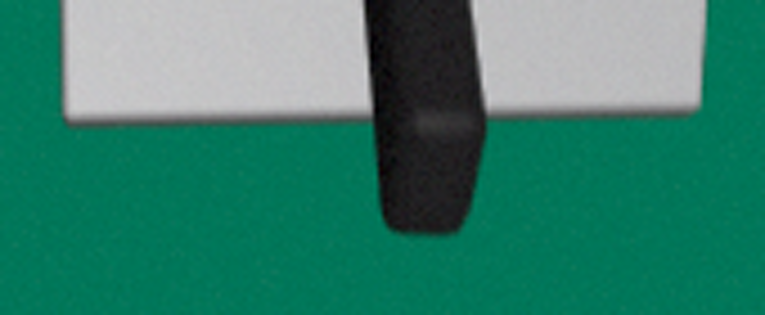

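Run:
```python
from h import *
d=load('w2')
def z(U,V,ox,oy,f): return ((U+.5)/f-.5+ox,(V+.5)/f-.5+oy)
o=ray(d,z(424,231,300,0,4.5),.092); t=ray(d,z(450,122,300,0,4.5),.109)
b=[ray(d,z(*p,300,0,4.5),.008) for p in [(66,119),(700,108)]]
print('out',o,'top',t,'base',b)
d0=load('top0')
rim=np.array([.544,.2873])
for X,r in [(o,.106),(t,.089)]:
    v=rim-X[:2]; print(np.linalg.norm(v),np.degrees(np.arctan2(v[1],v[0])))
# spacers circle, check of cup floor centre in top
# grasp pose
for a in [85,86,87]:
    cx=az(a); c=t[:2]+.089*cx[:2]; print(a,'cup from top edge',c)
s=observe(); print(s['position'])
```

```text
out [0.53444835 0.18456923 0.092     ] top [0.53637981 0.1986645  0.109     ] base [array([0.47155805, 0.22557748, 0.008     ]), array([0.60941988, 0.21781952, 0.008     ])]
0.10317386126287342 84.68805235180594
0.08896246271639871 85.08623773431897
85 cup from top edge [0.54413667 0.28732582]
86 cup from top edge [0.54258814 0.2874477 ]
87 cup from top edge [0.54103771 0.28754253]
[0.46611713 0.05896492 0.32830566]
```

Run:
```python
from h import *
s=observe()
cx=az(85); zt=cx*.7071-np.array([0,0,.7071]); G=np.array([.5368,.2086,.082])+.008*zt
path(s['position'],s['tool_rot'],G-.1*zt,cols(az(-5),zt),10)
```

```text
dr [[0.078, 0.0, 0.001], [0.079, 0.001, 0.0], [0.078, 0.0, 0.001], [0.079, 0.0, 0.001], [0.078, 0.001, 0.001], [0.079, 0.0, 0.0], [0.078, 0.0, 0.001], [0.079, 0.001, 0.001], [0.078, 0.0, 0.001], [0.079, 0.0, 0.0]]
sl [[0.006, -0.009, 0.018], [0.006, -0.007, 0.019], [0.005, -0.006, 0.019], [0.006, -0.005, 0.02], [0.006, -0.003, 0.02], [0.006, -0.001, 0.02], [0.005, 0.0, 0.02], [0.006, 0.002, 0.021], [0.006, 0.003, 0.02], [0.006, 0.005, 0.019]]
max 0.079 0.02193171219946131 end [0.5314 0.1436 0.1473]
```

Request:
{"api": "jog_arm", "payload": {
  "dr": [
    [0.078,0.0,0.001],
    [0.079,0.001,0.0],
    [0.078,0.0,0.001],
    [0.079,0.0,0.001],
    [0.078,0.001,0.001],
    [0.079,0.0,0.0],
    [0.078,0.0,0.001],
    [0.079,0.001,0.001],
    [0.078,0.0,0.001],
    [0.079,0.0,0.0]
  ],
  "slide": [
    [0.006,-0.009,0.018],
    [0.006,-0.007,0.019],
    [0.005,-0.006,0.019],
    [0.006,-0.005,0.02],
    [0.006,-0.003,0.02],
    [0.006,-0.001,0.02],
    [0.005,0.0,0.02],
    [0.006,0.002,0.021],
    [0.006,0.003,0.02],
    [0.006,0.005,0.019]
  ],
  "gripper": [1,1,1,1,1,1,1,1,1,1]
}}

```text
time_s: 3.3
position: [0.533, 0.1394, 0.1465]
tool_rot: [[0.995, -0.068, 0.068], [-0.096, -0.702, 0.705], [0.0, -0.709, -0.705]]
ft_force: [0.6, 0.7, -0.1]
grip_width: 0.0853
```

Run:
```python
from h import *
from scipy.optimize import least_squares
snap('wrist','w3a');d=snap('wrist','w3'); s=log(); print(s['time_s'],s['q'],s['position'],s['tool_rot'].round(4))
D=[json.loads(l) for l in open('log.txt')]
D.append([[-87.221,21.807,74.336,0,83.858,-12.336],[.1434,-.5307,.2417],None])
f=lambda P: np.concatenate([fk(d[0],P)[0]-np.array(d[1]) for d in D]+[(np.array(P)-P0)*1e-4])
P0=np.array([0,.11,.4,.4,0,.4,.3])
r=least_squares(f,P0); print(r.x.round(4).tolist(),np.abs(r.fun[:-7]).max())
print(fk(s['q'],r.x)[1].round(3))
```

```text
3.4 [-16.96935757  29.73724533  93.37933047  45.93271203  74.6503664
 -31.26124845] [0.53203758 0.13907252 0.14442283] [[ 0.9953 -0.0725  0.0638]
 [-0.0964 -0.7027  0.705 ]
 [-0.0062 -0.7078 -0.7064]]
[-0.0002, 0.1175, 0.13, 0.5373, 0.1031, 0.3508, 0.2466] 0.00048406889971203126
[[ 0.995 -0.072  0.064]
 [-0.096 -0.703  0.705]
 [-0.006 -0.708 -0.706]]
```

View pics/w3.png

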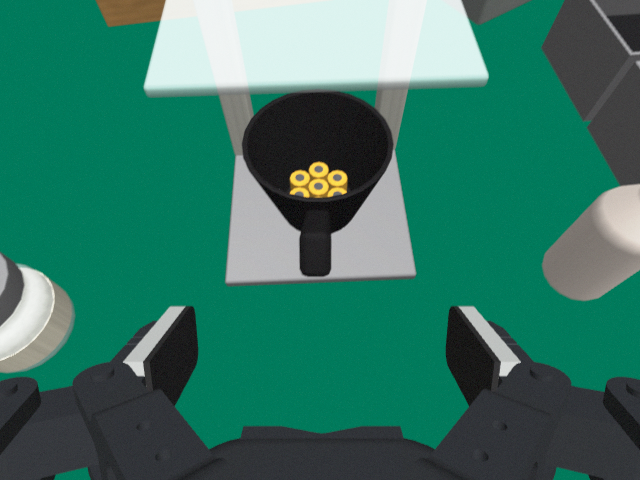

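Run:
```python
from h import *
d=load('w3'); im=d['pixels']
cv2.imwrite('pics/z7.png',cv2.resize(im[190:290,270:370],None,fx=6,fy=6,interpolation=cv2.INTER_CUBIC))
c=np.array([.5437,.2873,.008]); cx=az(85); cy=az(175); Z=np.array([0,0,1])
for n,x,y,z in [('out',-.106,0,.084),('outL',-.106,.008,.084),('outR',-.106,-.008,.084),('topL',-.089,.008,.101),('topR',-.089,-.008,.101),('rimfar',.05,0,.072),('rimnear',-.05,0,.072),('rimL',0,.05,.072),('rimR',0,-.05,.072)]:
    print(n,proj(d,c+cx*x+cy*y+Z*z).round(1))
s=observe()
zt=cx*.7071-np.array([0,0,.7071]); G=np.array([.5368,.2086,.082])+.008*zt
print((s['tool_rot'].T@(G-s['position'])).round(4), np.degrees(Rot.from_matrix(s['tool_rot'].T@cols(az(-5),zt)).as_rotvec()))
```

```text
out [316.4 279.9]
outL [300.4 280. ]
outR [332.4 279.7]
topL [299.2 233.3]
topR [332.2 232.9]
rimfar [315.9  87.1]
rimnear [316.4 202.1]
rimL [239.3 140.2]
rimR [392.9 138.5]
[-0.0016 -0.005   0.1014] [-0.0603585  -0.12139921 -0.62724416]
```

View pics/z7.png

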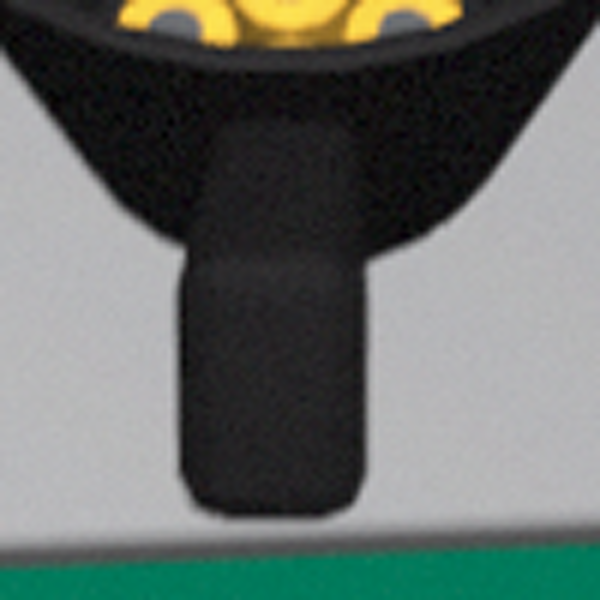

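Request:
{"api": "jog_arm", "payload": {
  "dr": [
    [0,0,-0.001],
    [0,0,-0.001],
    [0,0,-0.001],
    [0,0,-0.001],
    [0,0,-0.001],
    [0,0,-0.001],
    [0,0,-0.001],
    [0,0,-0.001],
    [0,0,-0.001],
    [0,0,-0.001]
  ],
  "slide": [
    [-0.001,-0.001,0.012],
    [-0.001,-0.001,0.012],
    [0,-0.001,0.012],
    [0,-0.001,0.012],
    [0,-0.001,0.012],
    [0,0,0.011],
    [0,0,0.011],
    [0,0,0.01],
    [0,0,0.009],
    [0,0,0]
  ],
  "gripper": [0.8,0.6,0.4,0.2,0,0,0,0,0,0]
}}

```text
time_s: 4.4
position: [0.5372, 0.2154, 0.0785]
tool_rot: [[0.996, -0.057, 0.065], [-0.086, -0.705, 0.704], [0.006, -0.707, -0.707]]
ft_force: [-0.4, -0.5, -0.2]
grip_width: 0.0433
```

Run:
```python
from h import *
d=snap('wrist','w4'); s=log(); print(s['time_s'],s['position'],s['ft_force'],s['grip_width'])
cx=az(85);zt=cx*.7071-np.array([0,0,.7071]); G=np.array([.5368,.2086,.082])+.008*zt
print((s['tool_rot'].T@(G-s['position'])).round(4), np.degrees(Rot.from_matrix(s['tool_rot'].T@cols(az(-5),zt)).as_rotvec()))
```

```text
4.45 [0.53743603 0.2149622  0.07893423] [ 0.09480343 -0.23383712  0.94530514] 0.042712261121666956
[-0.0001  0.0024  0.0013] [ 0.02200599 -0.24587085  0.29365807]
```

View pics/w4.png

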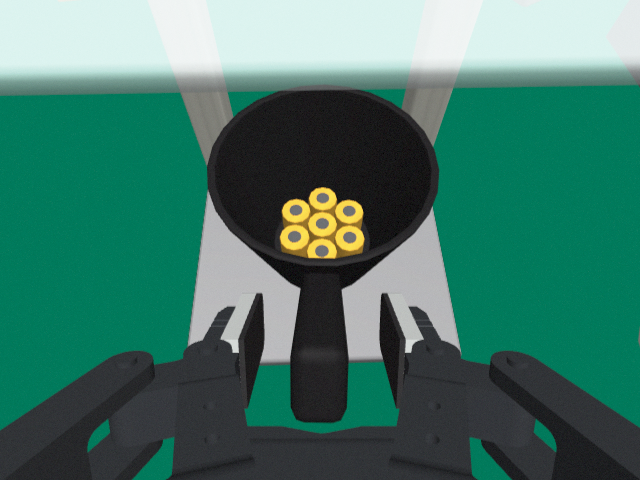

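The handle is centred between the pads, so I'm closing the gripper.

Request:
{"api": "jog_arm", "payload": {
  "dr": [
    [0,0,0],
    [0,0,0],
    [0,0,0],
    [0,0,0],
    [0,0,0],
    [0,0,0],
    [0,0,0],
    [0,0,0],
    [0,0,0],
    [0,0,0]
  ],
  "slide": [
    [0,0.001,0.001],
    [0,0.001,0],
    [0,0,0],
    [0,0,0],
    [0,0,0],
    [0,0,0],
    [0,0,0],
    [0,0,0],
    [0,0,0],
    [0,0,0]
  ],
  "gripper": [0,0,-0.4,-0.7,-1,-1,-1,-1,-1,-1],
  "force": 100
}}

```text
time_s: 5.45
position: [0.5376, 0.2138, 0.0775]
tool_rot: [[0.996, -0.056, 0.067], [-0.087, -0.705, 0.704], [0.008, -0.707, -0.707]]
ft_force: [-2.1, -4.9, 5.8]
grip_width: 0.0151
```

Run:
```python
from h import *
s=log(); print(s['time_s'],s['position'],s['tool_rot'].round(3),s['ft_force'],s['grip_width'])
P=[-0.0002, 0.1175, 0.13, 0.5373, 0.1031, 0.3508, 0.2466]
from scipy.optimize import least_squares
lo=np.array([-178,-50.7,12.7,-81.4,10,-165]);hi=np.array([178,133.3,142,261.4,163,165.2])
def ik(p,R,q0):
    f=lambda q:np.concatenate([(fk(q,P)[0]-p)*5,(Rot.from_matrix(fk(q,P)[1].T@R)).as_rotvec()])
    r=least_squares(f,np.clip(q0,lo+1,hi-1),bounds=(lo,hi)); return r.x,np.abs(r.fun).max()
# pour: pour azimuth phi (cup x dir), tilt T, lip at tray centre offset
L0=np.array([.532,-.297,.085])
for phi in [85,120,150,180,210,-120,-90,-60,-30,0,30]:
  out=[];q=np.array(s['q'])
  for T in [0,50,80,110,120]:
    cx=az(phi);cy=az(phi+90);Rc=Rot.from_rotvec(cy*np.radians(T)).as_matrix()@np.stack([cx,cy,[0,0,1]],1)
    lip=L0-.02*cx; C=lip-Rc@[.05,0,.072]
    if T==0: C=C+[0,0,.1]
    zt=Rc@np.array([.7071,0,-.7071]); g=C+Rc@[-.079,0,.074]+.008*zt
    best=None
    for q0 in [q]+[np.array([a,20,80,b,80,c]) for a in (-60,-20) for b in (0,90,-60,180) for c in (-90,0,90)]:
        x,e=ik(g,cols(-(Rc@[0,1,0]),zt),q0)
        if e<1e-3: best=x;break
    if best is None: out.append(f'T{T} none'); 
    else: out.append(f'T{T} {best.round(0).astype(int).tolist()}'); q=best
  print(phi,out)
```

```text
5.45 [0.53763817 0.21377145 0.0774638 ] [[ 0.996 -0.056  0.067]
 [-0.087 -0.705  0.704]
 [ 0.008 -0.707 -0.707]] [-2.11561208 -4.88616     5.79799588] 0.01514856615374754
85 ['T0 [-59, 54, 35, 31, 126, -43]', 'T50 [-46, 34, 64, -4, 79, -41]', 'T80 [-32, 28, 77, -35, 62, -13]', 'T110 [-18, 34, 88, -74, 67, 25]', 'T120 none']
120 ['T0 none', 'T50 [-43, 38, 57, -2, 80, -72]', 'T80 [-37, 24, 85, -21, 40, -54]', 'T110 [-28, 24, 109, 245, 32, 43]', 'T120 [-25, 29, 115, 228, 47, 63]']
150 ['T0 none', 'T50 [-39, 39, 55, 1, 81, -99]', 'T80 [-42, 23, 88, 12, 36, -110]', 'T110 [-47, 20, 117, 142, 26, 117]', 'T120 [-49, 26, 126, 155, 48, 102]']
180 ['T0 none', 'T50 [-36, 38, 57, 3, 81, -126]', 'T80 [-47, 24, 85, 33, 50, -154]', 'T110 [-62, 24, 110, 89, 53, 143]', 'T120 [-67, 28, 116, 100, 64, 126]']
210 ['T0 [-18, 57, 27, -39, 123, -152]', 'T50 [-33, 35, 62, 5, 80, -154]', 'T80 none', 'T110 [-65, 32, 92, 66, 80, 147]', 'T120 [-69, 36, 95, 73, 87, 138]']
-120 ['T0 [-12, 42, 60, -42, 94, -159]', 'T50 none', 'T80 [-49, 32, 71, 33, 90, 157]', 'T110 [-61, 41, 71, 54, 106, 146]', 'T120 [-64, 46, 70, 60, 112, 143]']
-90 ['T0 none', 'T50 [-34, 27, 77, 4, 79, 145]', 'T80 [-47, 37, 62, 24, 107, 135]', 'T110 [-54, 51, 48, 45, 131, 140]', 'T120 [-56, 57, 44, 53, 137, 145]']
-60 ['T0 none', 'T50 [-37, 24, 82, 2, 78, 112]', 'T80 [-43, 40, 55, 11, 118, 109]', 'T110 [-46, 60, 28, 29, 153, 122]', 'T120 [-47, 67, 20, 48, 162, 140]']
-30 ['T0 [-52, 7, 123, 68, 17, 7]', 'T50 [-42, 23, 84, -1, 78, 78]', 'T80 [-39, 41, 53, -6, 121, 80]', 'T110 [-37, 64, 19, -21, 161, 67]', 'T120 none']
0 ['T0 [-73, 14, 113, 57, 53, -19]', 'T50 [-46, 24, 82, -4, 77, 45]', 'T80 [-35, 40, 55, -21, 113, 52]', 'T110 [-29, 60, 28, -48, 144, 35]', 'T120 [-28, 68, 18, -66, 150, 19]']
30 ['T0 [-74, 27, 90, 44, 80, -29]', 'T50 [-48, 27, 77, -5, 77, 13]', 'T80 [-32, 37, 62, -31, 98, 28]', 'T110 [-22, 52, 47, -55, 119, 27]', 'T120 [-20, 57, 43, -64, 124, 24]']
```

Gripped at a width of 15 mm. The arm can reach a pour along azimuth 30° without a joint flip. Next I'll plan the extraction and carry.

```bash
cat >> h.py <<'E'
P=[-0.0002, 0.1175, 0.13, 0.5373, 0.1031, 0.3508, 0.2466]
from scipy.optimize import least_squares
lo=np.array([-178,-50.7,12.7,-81.4,10,-165]);hi=np.array([178,133.3,142,261.4,163,165.2])
def ik(p,R,q0):
    f=lambda q:np.concatenate([(fk(q,P)[0]-p)*5,(Rot.from_matrix(fk(q,P)[1].T@R)).as_rotvec()])
    r=least_squares(f,np.clip(q0,lo+1,hi-1),bounds=(lo,hi)); return r.x,np.abs(r.fun).max()
def cupR(phi,T):
    cx=az(phi);cy=az(phi+90);return Rot.from_rotvec(cy*np.radians(T)).as_matrix()@np.stack([cx,cy,[0,0,1]],1)
try: REL=json.load(open('rel.json'))
except Exception: REL=None
def tool(C,Rc): return np.array(C)+Rc@np.array(REL[0]), Rc@np.array(REL[1])
def cup(p,R): Rc=R@np.array(REL[1]).T; return p-Rc@np.array(REL[0]),Rc
def multi(p,R,targets):
    """targets: list of (C,phi,T,n)"""
    q=observe()['q']
    for C,phi,T,n in targets:
        t=tool(C,cupR(phi,T)); p,R=path(p,R,t[0],t[1],n); q,e=ik(p,R,q); print('  q',q.round(0).tolist(),e.round(4))
    return p,R
E
python3 - <<'E'
import h
from h import *
s=observe(); Rc=cupR(85,0); C=np.array([.5437,.2873,.008])
json.dump([(Rc.T@(s['position']-C)).tolist(),(Rc.T@s['tool_rot']).tolist()],open('rel.json','w'))
h.REL=json.load(open('rel.json')); print(h.REL)
o=az(265)
p,R=multi(s['position'],s['tool_rot'],[(C+[0,0,.014],85,0,3),(C+[0,0,.014]+.13*o,85,0,7),([.53,-.02,.12],60,0,10)])
L=np.array([.532,-.297,.15])-.02*az(30)
multi(p,R,[(L-cupR(30,0)@[.05,0,.072],30,0,10)])
E
```

```text
[[-0.07377707928239388, -0.00036967575979193404, 0.06946379832681171], [[-9.517617505808501e-05, -0.7073243301481148, 0.7068891588658129], [-0.9999708778154104, -0.0053270593565816135, -0.005464975726281459], [0.00763115080266995, -0.7068690928447304, -0.7073032243092736]]]
dr [[0.0, 0.0, 0.0], [0.0, 0.0, 0.0], [0.0, 0.0, 0.0]]
sl [[0.0, -0.003, -0.003], [0.0, -0.004, -0.004], [0.0, -0.003, -0.003]]
max 0.0 0.00565685424949238 end [0.5375 0.2138 0.0916]
  q [-9.0, 35.0, 95.0, 51.0, 65.0, -33.0] 0.0
dr [[0.0, 0.0, 0.0], [0.0, 0.0, 0.0], [0.0, 0.0, 0.0], [0.0, 0.0, 0.0], [0.0, 0.0, 0.0], [0.0, 0.0, 0.0], [0.0, 0.0, 0.0]]
sl [[0.0, 0.013, -0.013], [0.0, 0.013, -0.013], [0.0, 0.013, -0.013], [0.0, 0.014, -0.013], [0.0, 0.013, -0.014], [0.0, 0.013, -0.013], [0.0, 0.013, -0.013]]
max 0.0 0.0191049731745428 end [0.5262 0.0842 0.0916]
  q [-23.0, 35.0, 96.0, 45.0, 73.0, -41.0] 0.0
dr [[0.0, 0.031, 0.031], [-0.001, 0.031, 0.031], [0.0, 0.031, 0.031], [0.0, 0.03, 0.03], [-0.001, 0.031, 0.031], [0.0, 0.031, 0.031], [0.0, 0.031, 0.031], [-0.001, 0.031, 0.031], [0.0, 0.031, 0.031], [0.0, 0.03, 0.
[... 232 characters left out ...]
, 0.005, -0.019]]
max 0.031 0.020273134932713294 end [ 0.493  -0.0842  0.1894]
  q [-45.0, 22.0, 98.0, 44.0, 78.0, -32.0] 0.0
dr [[0.0, 0.037, 0.037], [-0.001, 0.037, 0.037], [0.0, 0.037, 0.037], [-0.001, 0.037, 0.037], [0.0, 0.037, 0.037], [0.0, 0.037, 0.037], [-0.001, 0.037, 0.037], [0.0, 0.038, 0.037], [-0.001, 0.037, 0.037], [0.0, 0.037, 0.037]]
sl [[0.007, 0.023, -0.017], [0.008, 0.024, -0.018], [0.01, 0.023, -0.016], [0.011, 0.022, -0.017], [0.013, 0.022, -0.016], [0.014, 0.022, -0.015], [0.015, 0.021, -0.015], [0.017, 0.02, -0.015], [0.018, 0.02, -0.013], [0.019, 0.019, -0.013]]
max 0.038 0.031048349392520047 end [ 0.4075 -0.3688  0.1472]
  q [-74.0, 30.0, 92.0, 45.0, 76.0, -33.0] 0.0
```

Request:
{"api": "jog_arm", "payload": {
  "dr": [
    [0,0,0],
    [0,0,0],
    [0,0,0],
    [0,0,0],
    [0,0,0],
    [0,0,0],
    [0,0,0],
    [0,0,0],
    [0,0,0],
    [0,0,0]
  ],
  "slide": [
    [0,-0.003,-0.003],
    [0,-0.004,-0.004],
    [0,-0.003,-0.003],
    [0,0.01,-0.01],
    [0,0.013,-0.013],
    [0,0.014,-0.014],
    [0,0.015,-0.015],
    [0,0.015,-0.015],
    [0,0.014,-0.014],
    [0,0.01,-0.01]
  ],
  "gripper": [-1,-1,-1,-1,-1,-1,-1,-1,-1,-1]
}}

```text
time_s: 6.45
position: [0.5262, 0.0838, 0.0913]
tool_rot: [[0.996, -0.057, 0.068], [-0.089, -0.705, 0.703], [0.007, -0.707, -0.708]]
ft_force: [0.4, -0.7, -2.1]
grip_width: 0.0144
```

Run:
```python
from h import *
snap('wrist','w5'); snap('scene','s5'); s=log(); print(s['time_s'],s['position'],s['tool_rot'].round(3),s['ft_force'],s['grip_width'])
a=cv2.imread('pics/w5.png');b=cv2.imread('pics/s5.png'); cv2.imwrite('pics/c5.png',np.hstack([cv2.resize(a,(400,300)),b[50:350,200:600]]))
```

```text
6.55 [0.52657928 0.08371952 0.09125069] [[ 0.996 -0.058  0.069]
 [-0.09  -0.705  0.703]
 [ 0.008 -0.706 -0.708]] [ 0.48319265  0.22731016 -2.72457133] 0.014878043311323697
```

View pics/c5.png

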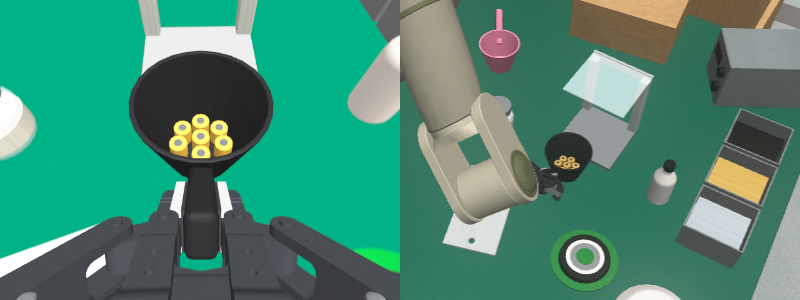

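The cup is clear of the hood, upright, with all spacers inside. I'm carrying it to the tray.

Request:
{"api": "jog_arm", "payload": {
  "dr": [
    [0,0.031,0.031],
    [0,0.031,0.031],
    [0,0.031,0.031],
    [0,0.031,0.031],
    [0,0.031,0.031],
    [0,0.031,0.031],
    [0,0.031,0.031],
    [0,0.031,0.031],
    [0,0.031,0.031],
    [0,0.031,0.031]
  ],
  "slide": [
    [-0.002,0.005,-0.019],
    [-0.001,0.005,-0.019],
    [0.0,0.006,-0.019],
    [0.001,0.005,-0.019],
    [0.001,0.005,-0.019],
    [0.002,0.005,-0.019],
    [0.003,0.005,-0.019],
    [0.003,0.005,-0.019],
    [0.004,0.005,-0.018],
    [0.005,0.005,-0.019]
  ],
  "gripper": [-1,-1,-1,-1,-1,-1,-1,-1,-1,-1]
}}

```text
time_s: 7.55
position: [0.4926, -0.0828, 0.1892]
tool_rot: [[0.864, -0.351, 0.36], [-0.503, -0.612, 0.611], [0.006, -0.709, -0.705]]
ft_force: [0.4, 0.5, -2.5]
grip_width: 0.0149
```

Request:
{"api": "jog_arm", "payload": {
  "dr": [
    [0,0.037,0.037],
    [0,0.037,0.037],
    [0,0.037,0.037],
    [0,0.037,0.037],
    [0,0.037,0.037],
    [0,0.037,0.037],
    [0,0.037,0.037],
    [0,0.037,0.037],
    [0,0.037,0.037],
    [0,0.037,0.037]
  ],
  "slide": [
    [0.007,0.023,-0.017],
    [0.008,0.024,-0.018],
    [0.01,0.023,-0.016],
    [0.011,0.022,-0.017],
    [0.013,0.022,-0.016],
    [0.014,0.022,-0.015],
    [0.015,0.021,-0.015],
    [0.017,0.02,-0.015],
    [0.018,0.02,-0.013],
    [0.019,0.019,-0.013]
  ],
  "gripper": [-1,-1,-1,-1,-1,-1,-1,-1,-1,-1]
}}

```text
time_s: 8.55
position: [0.4067, -0.3676, 0.1452]
tool_rot: [[0.497, -0.608, 0.619], [-0.868, -0.352, 0.351], [0.004, -0.711, -0.703]]
ft_force: [1.0, 0.4, -2.7]
grip_width: 0.0149
```

Run:
```python
from h import *
snap('wrist','w6'); snap('scene','s6'); s=log(); print(s['time_s'],s['position'],s['q'].round(0),s['ft_force'],s['grip_width'])
C,Rc=cup(s['position'],s['tool_rot']); print('cup',C,Rc.round(3),'lip',C+Rc@[.05,0,.072])
a=cv2.imread('pics/w6.png');b=cv2.imread('pics/s6.png'); cv2.imwrite('pics/c6.png',np.hstack([cv2.resize(a,(400,300)),b[180:480,50:450]]))
# pour plan
p,R=s['position'],s['tool_rot']
tr=np.array([.532,-.297,0]); b_=tr-.02*az(30)
T=[]
for t,z,n in [(25,.15,3),(50,.135,3),(70,.115,4),(80,.102,5),(90,.09,5),(100,.082,5),(110,.08,5)]:
    Rc=cupR(30,t); T.append((b_+[0,0,z]-Rc@[.05,0,.072],30,t,n))
import io,contextlib
allr=[]
q=s['q']
def rows(p,R,p1,R1,n):
    w=Rot.from_matrix(R.T@R1).as_rotvec()
for C,phi,t,n in T:
    tp=tool(C,cupR(phi,t)); p,R=path(p,R,tp[0],tp[1],n); q,e=ik(p,R,q); print('  T',t,'q',q.round(0).tolist(),e.round(4))
```

```text
8.65 [ 0.40614481 -0.36943011  0.14480021] [-74.  30.  93.  45.  76. -33.] [ 0.39529105 -0.93712708 -2.41933747] 0.014889502746668051
cup [ 0.47029825 -0.33222553  0.07574539] [[ 0.869 -0.495 -0.003]
 [ 0.495  0.869 -0.005]
 [ 0.006  0.003  1.   ]] lip [ 0.5134858  -0.30782752  0.14801967]
dr [[-0.147, -0.001, -0.003], [-0.148, -0.001, -0.003], [-0.147, -0.001, -0.003]]
sl [[0.0, -0.016, -0.01], [0.001, -0.014, -0.012], [0.0, -0.012, -0.015]]
max 0.148 0.019209372712298545 end [ 0.4165 -0.3643  0.2001]
  T 25 q [-63.0, 23.0, 83.0, 21.0, 76.0, -8.0] 0.0
dr [[-0.145, -0.001, -0.001], [-0.146, -0.001, 0.0], [-0.145, -0.001, -0.001]]
sl [[0.0, -0.013, -0.005], [0.0, -0.013, -0.007], [0.0, -0.011, -0.009]]
max 0.146 0.0147648230602334 end [ 0.4443 -0.3478  0.2284]
  T 50 q [-48.0, 25.0, 72.0, -5.0, 84.0, 12.0] 0.0
dr [[-0.087, 0.0, 0.0], [-0.088, -0.001, -0.001], [-0.087, 0.0, 0.0], [-0.087, 0.0, -0.001]]
sl [[0.0, -0.009, -0.001], [0.0, -0.009, -0.002], [0.0, -0.009, -0.003], [0.0, -0.008, -0.004]]
max 0.088 0.009486832980505138 end [ 0.4759 -0.3293  0.2306]
  T 70 q [-37.0, 31.0, 64.0, 
[... 695 characters left out ...]
0, 28.0] 0.0
dr [[-0.035, 0.0, 0.0], [-0.035, 0.0, 0.0], [-0.035, -0.001, 0.0], [-0.035, 0.0, -0.001], [-0.035, 0.0, 0.0]]
sl [[0.0, -0.004, -0.002], [0.0, -0.005, -0.002], [0.0, -0.004, -0.001], [0.0, -0.004, -0.003], [0.0, -0.005, -0.002]]
max 0.035 0.005385164807134504 end [ 0.5317 -0.2977  0.2041]
  T 100 q [-25.0, 47.0, 52.0, -47.0, 112.0, 29.0] 0.0
dr [[-0.035, 0.0, 0.0], [-0.035, 0.0, 0.0], [-0.035, -0.001, 0.0], [-0.034, 0.0, -0.001], [-0.035, 0.0, 0.0]]
sl [[0.0, -0.003, -0.003], [0.0, -0.004, -0.002], [0.0, -0.003, -0.003], [0.0, -0.003, -0.003], [0.0, -0.003, -0.003]]
max 0.035 0.004472135954999579 end [ 0.5491 -0.2875  0.1975]
  T 110 q [-22.0, 52.0, 47.0, -55.0, 118.0, 27.0] 0.0
```

View pics/c6.png

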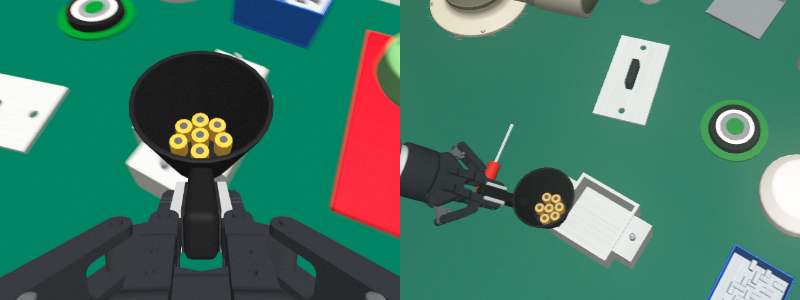

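The cup holds all seven spacers and its lip is over the tray. I'll replan the tipping a little slower.

Run:
```python
from h import *
s=observe(); p,R=s['position'],s['tool_rot']
b_=np.array([.532,-.297,0])-.02*az(30); q=s['q']
for t,z,n in [(20,.15,3),(40,.14,3),(60,.125,4),(70,.115,5),(80,.102,5),(90,.09,5),(100,.082,5),(110,.08,5),(118,.08,5)]:
    Rc=cupR(30,t); tp=tool(b_+[0,0,z]-Rc@[.05,0,.072],Rc); p,R=path(p,R,tp[0],tp[1],n)
q,e=ik(p,R,[-22,52,47,-55,118,27]); print(q,e)
```

```text
dr [[-0.118, -0.001, -0.003], [-0.118, -0.001, -0.002], [-0.119, -0.001, -0.003]]
sl [[0.0, -0.013, -0.009], [0.001, -0.011, -0.01], [0.0, -0.01, -0.011]]
max 0.119 0.015811388300841896 end [ 0.4133 -0.3662  0.1897]
dr [[-0.116, -0.001, -0.001], [-0.116, 0.0, 0.0], [-0.117, -0.001, -0.001]]
sl [[0.0, -0.01, -0.006], [0.0, -0.01, -0.006], [0.0, -0.009, -0.008]]
max 0.117 0.012041594578792296 end [ 0.4317 -0.3553  0.2178]
dr [[-0.087, 0.0, 0.0], [-0.087, -0.001, -0.001], [-0.087, 0.0, 0.0], [-0.088, -0.001, -0.001]]
sl [[0.0, -0.008, -0.003], [0.0, -0.008, -0.003], [0.0, -0.008, -0.004], [0.0, -0.007, -0.004]]
max 0.088 0.008944271909999158 end [ 0.4589 -0.3393  0.2305]
dr [[-0.035, 0.0, 0.0], [-0.035, 0.0, 0.0], [-0.035, 0.0, 0.0], [-0.034, 0.0, -0.001], [-0.035, -0.001, 0.0]]
sl [[0.0, -0.004, -0.001], [0.0, -0.004, -0.001], [0.0, -0.003, -0.001], [0.0, -0.004, -0.002], [0.0, -0.004, -0.001]]
max 0.035 0.004472135954999579 end [ 0.4761 -0.3292  0.23  ]
dr [[-0.035, 0.0, 0.0], [-0.035, 0.0, 0.0], [-0.035, 0.0, 0.0], [-0.035, 0.0, -0.001], [-0.035, -0.001, 0.0]]
sl [[0.0, -0.004, -0.00
[... 683 characters left out ...]
4504 end [ 0.5312 -0.298   0.2042]
dr [[-0.035, 0.0, 0.0], [-0.035, -0.001, 0.0], [-0.035, 0.0, 0.0], [-0.034, 0.0, 0.0], [-0.035, 0.0, -0.001]]
sl [[0.0, -0.004, -0.003], [0.0, -0.003, -0.002], [0.0, -0.003, -0.003], [0.0, -0.004, -0.003], [0.0, -0.003, -0.003]]
max 0.035 0.005 end [ 0.5491 -0.2875  0.1968]
dr [[-0.028, 0.0, 0.0], [-0.028, 0.0, 0.0], [-0.028, -0.001, 0.0], [-0.028, 0.0, 0.0], [-0.028, 0.0, 0.0]]
sl [[0.0, -0.003, -0.002], [0.0, -0.002, -0.003], [0.0, -0.002, -0.002], [0.0, -0.003, -0.003], [0.0, -0.002, -0.003]]
max 0.028 0.004242640687119285 end [ 0.5634 -0.2791  0.1905]
[-20.40648566  56.49685273  43.79073794 -61.89995468 122.91562517
  24.65154469] 1.1073751787442202e-11
```

Request:
{"api": "jog_arm", "payload": {
  "dr": [
    [-0.118,-0.001,-0.003],
    [-0.118,-0.001,-0.002],
    [-0.119,-0.001,-0.003],
    [-0.116,-0.001,-0.001],
    [-0.116,0.0,0.0],
    [-0.117,-0.001,-0.001],
    [-0.087,0.0,0.0],
    [-0.087,-0.001,-0.001],
    [-0.087,0.0,0.0],
    [-0.088,-0.001,-0.001]
  ],
  "slide": [
    [0.0,-0.013,-0.009],
    [0.001,-0.011,-0.01],
    [0.0,-0.01,-0.011],
    [0.0,-0.01,-0.006],
    [0.0,-0.01,-0.006],
    [0.0,-0.009,-0.008],
    [0.0,-0.008,-0.003],
    [0.0,-0.008,-0.003],
    [0.0,-0.008,-0.004],
    [0.0,-0.007,-0.004]
  ],
  "gripper": [-1,-1,-1,-1,-1,-1,-1,-1,-1,-1]
}}

```text
time_s: 9.65
position: [0.4601, -0.335, 0.2314]
tool_rot: [[0.51, -0.83, -0.224], [-0.86, -0.492, -0.135], [0.002, 0.262, -0.965]]
ft_force: [0.1, -0.4, -2.5]
grip_width: 0.0147
```

Run:
```python
from h import *
snap('wrist','w7'); snap('scene','s7'); s=log(); print(s['time_s'],s['position'],s['q'].round(0),s['ft_force'],s['grip_width'])
C,Rc=cup(s['position'],s['tool_rot']); print('cup',C,'lip',C+Rc@[.05,0,.072],np.degrees(np.arccos(Rc[2,2])))
a=cv2.imread('pics/w7.png');b=cv2.imread('pics/s7.png'); cv2.imwrite('pics/c7.png',np.hstack([cv2.resize(a,(400,300)),b[180:480,50:450]]))
```

```text
9.75 [ 0.46128563 -0.33403591  0.23051863] [-42.  27.  68. -14.  89.  18.] [-0.41900448  0.78357476 -2.52924668] 0.01470734062367202
cup [ 0.44085181 -0.34526986  0.13190488] lip [ 0.51611415 -0.30093293  0.12456883] 60.023010354056815
```

View pics/c7.png

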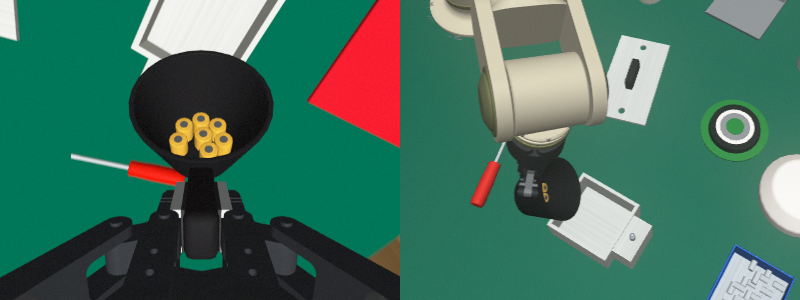

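No slip, and the spacers are still in the cup at 60°. Continuing to 80° and then 100°.

Request:
{"api": "jog_arm", "payload": {
  "dr": [
    [-0.035,0,0],
    [-0.035,0,0],
    [-0.035,0,0],
    [-0.035,0,0],
    [-0.035,0,0],
    [-0.035,0,0],
    [-0.035,0,0],
    [-0.035,0,0],
    [-0.035,0,0],
    [-0.035,0,0]
  ],
  "slide": [
    [0.0,-0.004,-0.001],
    [0.0,-0.004,-0.001],
    [0.0,-0.003,-0.001],
    [0.0,-0.004,-0.002],
    [0.0,-0.004,-0.001],
    [0.0,-0.004,-0.001],
    [0.0,-0.005,0.0],
    [0.0,-0.004,-0.001],
    [0.0,-0.004,-0.001],
    [0.0,-0.004,-0.001]
  ],
  "gripper": [-1,-1,-1,-1,-1,-1,-1,-1,-1,-1]
}}

```text
time_s: 10.75
position: [0.4946, -0.316, 0.2238]
tool_rot: [[0.509, -0.704, -0.495], [-0.861, -0.415, -0.296], [0.003, 0.577, -0.817]]
ft_force: [-0.6, -0.2, -2.6]
grip_width: 0.0148
```

Run:
```python
from h import *
snap('wrist','w8'); snap('scene','s8'); s=log(); print(s['time_s'],s['position'],s['q'].round(0),s['ft_force'],s['grip_width'])
C,Rc=cup(s['position'],s['tool_rot']); print('cup',C,'lip',C+Rc@[.05,0,.072],np.degrees(np.arccos(Rc[2,2])))
a=cv2.imread('pics/w8.png');b=cv2.imread('pics/s8.png'); cv2.imwrite('pics/c8.png',np.hstack([cv2.resize(a,(400,300)),b[180:480,50:450]]))
```

```text
10.85 [ 0.49491503 -0.31554171  0.22291162] [-32.  36.  60. -31. 100.  27.] [-0.2832656  -0.03961001 -1.78575128] 0.014938232062564906
cup [ 0.44650781 -0.34334126  0.13834011] lip [ 0.51517832 -0.30330085  0.1013925 ] 80.15118973837754
```

View pics/c8.png

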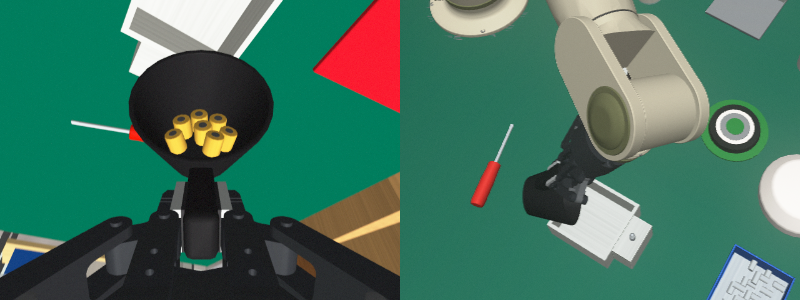

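Request:
{"api": "jog_arm", "payload": {
  "dr": [
    [-0.035,0,0],
    [-0.035,0,0],
    [-0.035,0,0],
    [-0.035,0,0],
    [-0.035,0,0],
    [-0.035,0,0],
    [-0.035,0,0],
    [-0.035,0,0],
    [-0.035,0,0],
    [-0.035,0,0]
  ],
  "slide": [
    [0.0,-0.005,-0.001],
    [0.0,-0.004,-0.001],
    [0.0,-0.005,-0.001],
    [0.0,-0.004,-0.002],
    [0.0,-0.005,-0.001],
    [0.0,-0.004,-0.002],
    [0.0,-0.005,-0.002],
    [0.0,-0.004,-0.002],
    [0.0,-0.004,-0.002],
    [0.0,-0.004,-0.002]
  ],
  "gripper": [-1,-1,-1,-1,-1,-1,-1,-1,-1,-1]
}}

```text
time_s: 11.85
position: [0.5316, -0.2942, 0.2047]
tool_rot: [[0.509, -0.492, -0.706], [-0.861, -0.288, -0.42], [0.003, 0.822, -0.57]]
ft_force: [0.6, 0.6, -2.5]
grip_width: 0.0152
```

Run:
```python
from h import *
snap('wrist','w9'); snap('scene','s9'); s=log(); print(s['time_s'],s['position'],s['q'].round(0),s['ft_force'],s['grip_width'])
C,Rc=cup(s['position'],s['tool_rot']); print('cup',C,'lip',C+Rc@[.05,0,.072],np.degrees(np.arccos(Rc[2,2])))
a=cv2.imread('pics/w9.png');b=cv2.imread('pics/s9.png'); cv2.imwrite('pics/c9.png',np.hstack([cv2.resize(a,(400,300)),b[180:480,50:450]]))
```

```text
11.95 [ 0.53170118 -0.29381771  0.20351067] [-24.  47.  52. -47. 112.  29.] [ 0.67063827  0.04198911 -2.39317208] 0.01508440260842289
cup [ 0.46119073 -0.3346376   0.14325765] lip [ 0.51480391 -0.3035704   0.08125396] 100.24061814861656
```

View pics/c9.png

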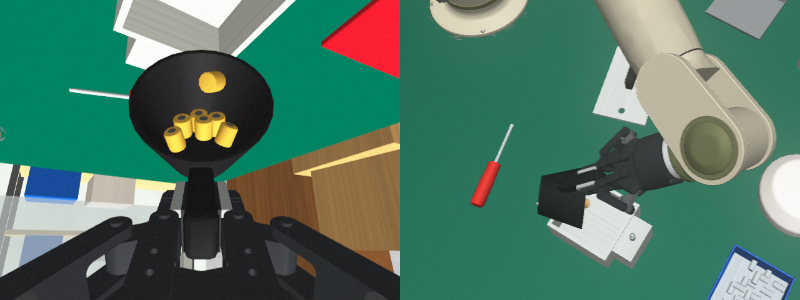

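One spacer is sliding to the lip. I'll tip a bit further, slowly.

Request:
{"api": "jog_arm", "payload": {
  "dr": [
    [-0.02,0,0],
    [-0.02,0,0],
    [-0.02,0,0],
    [-0.02,0,0],
    [-0.02,0,0],
    [-0.02,0,0],
    [-0.02,0,0],
    [-0.02,0,0],
    [-0.02,0,0],
    [-0.02,0,0]
  ],
  "slide": [
    [0.0,-0.002,-0.002],
    [0.0,-0.002,-0.001],
    [0.0,-0.002,-0.002],
    [0.0,-0.002,-0.001],
    [0.0,-0.002,-0.002],
    [0.0,-0.002,-0.001],
    [0.0,-0.002,-0.002],
    [0.0,-0.002,-0.001],
    [0.0,-0.002,-0.002],
    [0.0,-0.002,-0.002]
  ],
  "gripper": [-1,-1,-1,-1,-1,-1,-1,-1,-1,-1]
}}

```text
time_s: 12.95
position: [0.5519, -0.2822, 0.1954]
tool_rot: [[0.509, -0.342, -0.79], [-0.861, -0.199, -0.469], [0.003, 0.918, -0.396]]
ft_force: [-0.2, 1.1, -1.2]
grip_width: 0.0149
```

Run:
```python
from h import *
snap('wrist','w10'); snap('scene','s10'); s=log(); print(s['time_s'],s['position'],s['q'].round(0),s['ft_force'],s['grip_width'])
C,Rc=cup(s['position'],s['tool_rot']); print('cup',C,'lip',C+Rc@[.05,0,.072],np.degrees(np.arccos(Rc[2,2])))
a=cv2.imread('pics/w10.png');b=cv2.imread('pics/s10.png'); cv2.imwrite('pics/c10.png',np.hstack([cv2.resize(a,(400,300)),b[180:480,50:450]]))
```

```text
13.05 [ 0.55200609 -0.28199657  0.19469924] [-21.  53.  47. -56. 119.  27.] [ 0.58513472  0.87207279 -1.2753394 ] 0.01471588005421567
cup [ 0.47262313 -0.32805739  0.15174392] lip [ 0.51469413 -0.30396182  0.07871355] 111.64395776477888
```

View pics/c10.png

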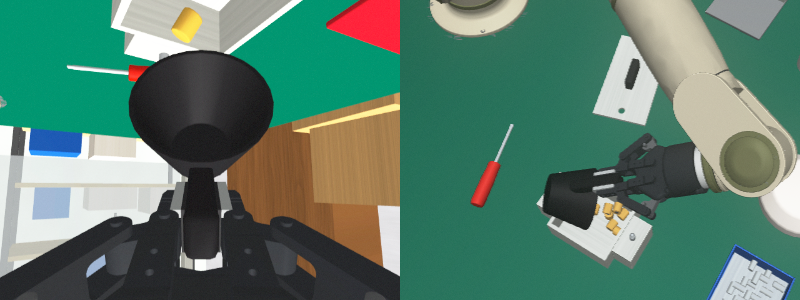

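The cup is empty and the spacers are in the tray. I'll right the cup above the tray and then count them.

Run:
```python
from h import *
s=observe(); p,R=s['position'],s['tool_rot']; q=s['q']
L=np.array([.5147,-.304,0])
def go(lip,phi,t,n):
    global p,R,q
    Rc=cupR(phi,t); tp=tool(np.array(lip)-Rc@[.05,0,.072],Rc); p,R=path(p,R,tp[0],tp[1],n); q,e=ik(p,R,q); print('  T',t,'q',q.round(0).tolist(),e.round(4))
go(L+[0,0,.13],30,95,3); go(L+[0,0,.17],30,42,7)
go(L+[0,0,.19],30,0,6)
print('---')
Rc=cupR(60,0);tp=tool([.53,-.02,.12],Rc);p,R=path(p,R,tp[0],tp[1],14);q,e=ik(p,R,q); print(q.round(),e)
```

```text
dr [[0.097, -0.001, 0.0], [0.097, -0.002, 0.0], [0.097, -0.001, 0.0]]
sl [[0.0, 0.023, 0.003], [0.0, 0.022, 0.001], [0.001, 0.023, -0.002]]
max 0.097 0.023194827009486402 end [ 0.5226 -0.3004  0.2535]
  T 95 q [-26.0, 42.0, 50.0, -44.0, 113.0, 25.0] 0.0
dr [[0.132, 0.001, 0.001], [0.132, 0.0, 0.0], [0.132, 0.001, 0.001], [0.132, 0.0, 0.001], [0.132, 0.001, 0.0], [0.132, 0.001, 0.001], [0.133, 0.0, 0.001]]
sl [[0.0, 0.009, 0.011], [0.0, 0.011, 0.011], [-0.001, 0.011, 0.008], [0.0, 0.013, 0.007], [0.0, 0.014, 0.005], [0.0, 0.014, 0.004], [0.0, 0.015, 0.001]]
max 0.133 0.015556349186104044 end [ 0.4336 -0.3515  0.2514]
  T 42 q [-53.0, 22.0, 73.0, 3.0, 85.0, 7.0] 0.0
dr [[0.122, 0.001, 0.001], [0.122, 0.0, 0.0], [0.122, 0.001, 0.001], [0.122, 0.001, 0.0], [0.122, 0.0, 0.001], [0.123, 0.001, 0.001]]
sl [[0.0, 0.006, 0.01], [0.0, 0.006, 0.01], [0.0, 0.008, 0.009], [0.0, 0.009, 0.007], [-0.001, 0.01, 0.007], [0.0, 0.01, 0.005]]
max 0.123 0.012247448713915891 end [ 0.4075 -0.366   0.1879]
  T 0 q [-74.0, 26.0, 90.0, 44.0, 80.0, -28.0] 0.0
---
dr [[0.0, -0.026, -0.026], [0.0, -0.027, -0.027], [0.001, -0.026, -0.026], [0.0, -0.027, -0.027], [0.0, -0.026, -0.026], [0.0, -0.027, -0.027], [0.001, -0.026, -0.026], [0.0, -0.026, -0.027], [0.0, -0.027, -0.026], [0.0, -0.026, -0.027]]
sl [[-0.014, -0.011, 0.011], [-0.014, -0.011, 0.011], [-0.013, -0.012, 0.011], [-0.013, -0.012, 0.012], [-0.012, -0.013, 0.012], [-0.011, -0.012, 0.013], [-0.011, -0.013, 0.012], [-0.01, -0.014, 0.013], [-0.009, -0.013, 0.014], [-0.008, -0.014, 0.013]]
dr [[0.001, -0.027, -0.026], [0.0, -0.026, -0.027], [0.0, -0.027, -0.026], [0.0, -0.026, -0.027]]
sl [[-0.008, -0.014, 0.014], [-0.007, -0.014, 0.014], [-0.006, -0.014, 0.014], [-0.006, -0.015, 0.014]]
max 0.027 0.021563858652847826 end [ 0.4933 -0.0839  0.1897]
[-45.  22.  98.  44.  78. -31.] 2.762919048548834e-13
```

Request:
{"api": "jog_arm", "payload": {
  "dr": [
    [0.097,-0.001,0.0],
    [0.097,-0.002,0.0],
    [0.097,-0.001,0.0],
    [0.132,0.001,0.001],
    [0.132,0.0,0.0],
    [0.132,0.001,0.001],
    [0.132,0.0,0.001],
    [0.132,0.001,0.0],
    [0.132,0.001,0.001],
    [0.133,0.0,0.001]
  ],
  "slide": [
    [0.0,0.023,0.003],
    [0.0,0.022,0.001],
    [0.001,0.023,-0.002],
    [0.0,0.009,0.011],
    [0.0,0.011,0.011],
    [-0.001,0.011,0.008],
    [0.0,0.013,0.007],
    [0.0,0.014,0.005],
    [0.0,0.014,0.004],
    [0.0,0.015,0.001]
  ],
  "gripper": [-1,-1,-1,-1,-1,-1,-1,-1,-1,-1]
}}

```text
time_s: 14.05
position: [0.4326, -0.3519, 0.2529]
tool_rot: [[0.504, -0.862, 0.055], [-0.864, -0.503, 0.022], [0.009, -0.059, -0.998]]
ft_force: [0.5, -0.7, -2.2]
grip_width: 0.015
```

Request:
{"api": "jog_arm", "payload": {
  "dr": [
    [0.122,0.001,0.001],
    [0.122,0.0,0.0],
    [0.122,0.001,0.001],
    [0.122,0.001,0.0],
    [0.122,0.0,0.001],
    [0.123,0.001,0.001],
    [0.0,-0.026,-0.026],
    [0.0,-0.027,-0.027],
    [0.001,-0.026,-0.026],
    [0.0,-0.027,-0.027]
  ],
  "slide": [
    [0.0,0.006,0.01],
    [0.0,0.006,0.01],
    [0.0,0.008,0.009],
    [0.0,0.009,0.007],
    [-0.001,0.01,0.007],
    [0.0,0.01,0.005],
    [-0.014,-0.011,0.011],
    [-0.014,-0.011,0.011],
    [-0.013,-0.012,0.011],
    [-0.013,-0.012,0.012]
  ],
  "gripper": [-1,-1,-1,-1,-1,-1,-1,-1,-1,-1]
}}

```text
time_s: 15.05
position: [0.4325, -0.2834, 0.1897]
tool_rot: [[0.627, -0.546, 0.555], [-0.779, -0.449, 0.438], [0.01, -0.707, -0.707]]
ft_force: [0.1, 0.4, -1.2]
grip_width: 0.015
```

Request:
{"api": "jog_arm", "payload": {
  "dr": [
    [0.0,-0.026,-0.026],
    [0.0,-0.027,-0.027],
    [0.001,-0.026,-0.026],
    [0.0,-0.026,-0.027],
    [0.0,-0.027,-0.026],
    [0.0,-0.026,-0.027],
    [0.001,-0.027,-0.026],
    [0.0,-0.026,-0.027],
    [0.0,-0.027,-0.026],
    [0.0,-0.026,-0.027]
  ],
  "slide": [
    [-0.012,-0.013,0.012],
    [-0.011,-0.012,0.013],
    [-0.011,-0.013,0.012],
    [-0.01,-0.014,0.013],
    [-0.009,-0.013,0.014],
    [-0.008,-0.014,0.013],
    [-0.008,-0.014,0.014],
    [-0.007,-0.014,0.014],
    [-0.006,-0.014,0.014],
    [-0.006,-0.015,0.014]
  ],
  "gripper": [-1,-1,-1,-1,-1,-1,-1,-1,-1,-1]
}}

```text
time_s: 16.05
position: [0.4934, -0.0814, 0.1912]
tool_rot: [[0.869, -0.344, 0.357], [-0.495, -0.619, 0.609], [0.011, -0.706, -0.708]]
ft_force: [0.1, 0.9, -1.5]
grip_width: 0.0148
```

Run:
```python
from h import *
snap('wrist','w11'); snap('scene','s11'); s=log(); print(s['time_s'],s['position'],s['q'].round(0),s['ft_force'],s['grip_width'])
C,Rc=cup(s['position'],s['tool_rot']); print('cup',C,Rc.round(3))
a=cv2.imread('pics/w11.png');b=cv2.imread('pics/s11.png'); cv2.imwrite('pics/c11.png',np.hstack([cv2.resize(a,(400,300)),cv2.resize(b[340:460,170:330],(400,300))]))
p,R=s['position'],s['tool_rot']
c0=np.array([.5437,.2873,.008])+.0*az(85)
for C,n in [(c0+[0,0,.02]-.13*az(85),10),(c0+[0,0,.016]-.03*az(85),6),(c0+[0,0,.012],4)]:
    tp=tool(C,cupR(85,0)); p,R=path(p,R,tp[0],tp[1],n)
```

```text
16.15 [ 0.49336894 -0.08042398  0.19126986] [-44.  22.  98.  44.  78. -32.] [-0.07233736 -0.1285931  -1.45931839] 0.015060500301424905
cup [ 0.52967281 -0.01623532  0.1217698 ] [[ 0.494 -0.87  -0.003]
 [ 0.87   0.494  0.002]
 [-0.    -0.003  1.   ]]
dr [[0.0, -0.031, -0.03], [0.001, -0.03, -0.03], [0.0, -0.031, -0.03], [0.001, -0.03, -0.031], [0.0, -0.031, -0.03], [0.001, -0.03, -0.03], [0.0, -0.031, -0.03], [0.001, -0.031, -0.03], [0.0, -0.03, -0.03], [0.0, -0.031, -0.03]]
sl [[-0.005, -0.005, 0.018], [-0.005, -0.005, 0.018], [-0.004, -0.005, 0.018], [-0.003, -0.005, 0.018], [-0.003, -0.005, 0.019], [-0.002, -0.005, 0.018], [-0.001, -0.005, 0.019], [0.0, -0.005, 0.018], [0.0, -0.006, 0.019], [0.001, -0.005, 0.018]]
max 0.031 0.019924858845171277 end [0.5262 0.0843 0.0976]
dr [[0.0, 0.0, 0.0], [0.0, 0.0, 0.0], [0.0, 0.0, 0.0], [0.0, 0.0, 0.0], [0.0, 0.0, 0.0], [0.0, 0.0, 0.0]]
sl [[0.0, -0.011, 0.012], [0.0, -0.012, 0.013], [0.0, -0.011, 0.012], [0.0, -0.011, 0.012], [0.0, -0.012, 0.012], [0.0, -0.011, 0.013]]
max 0.0 0.01769180601295413 end [0.535  0.1843 0.0933]
dr [[0.0, 0.0, 0.0], [0.0, 0.0, 0.0], [0.0, 0.0, 0.0], [0.0, 0.0, 0.0]]
sl [[0.0, -0.005, 0.006], [0.0, -0.004, 0.006], [0.0, -0.005, 0.006], [0.0, -0.004, 0.006]]
max 0.0 0.0078102496759066544 end [0.5376 0.2139 0.089 ]
```

View pics/c11.png

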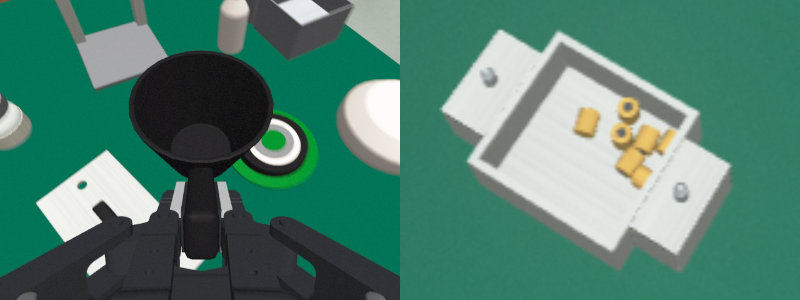

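Seven spacers show in the tray on the right and the cup is empty. Now I'm returning the cup to the bay.

Request:
{"api": "jog_arm", "payload": {
  "dr": [
    [0.0,-0.031,-0.03],
    [0.001,-0.03,-0.03],
    [0.0,-0.031,-0.03],
    [0.001,-0.03,-0.031],
    [0.0,-0.031,-0.03],
    [0.001,-0.03,-0.03],
    [0.0,-0.031,-0.03],
    [0.001,-0.031,-0.03],
    [0.0,-0.03,-0.03],
    [0.0,-0.031,-0.03]
  ],
  "slide": [
    [-0.005,-0.005,0.018],
    [-0.005,-0.005,0.018],
    [-0.004,-0.005,0.018],
    [-0.003,-0.005,0.018],
    [-0.003,-0.005,0.019],
    [-0.002,-0.005,0.018],
    [-0.001,-0.005,0.019],
    [0.0,-0.005,0.018],
    [0.0,-0.006,0.019],
    [0.001,-0.005,0.018]
  ],
  "gripper": [-1,-1,-1,-1,-1,-1,-1,-1,-1,-1]
}}

```text
time_s: 17.15
position: [0.5272, 0.0818, 0.0971]
tool_rot: [[0.996, -0.059, 0.07], [-0.091, -0.705, 0.703], [0.008, -0.707, -0.707]]
ft_force: [0.8, -0.4, -1.6]
grip_width: 0.0145
```

Request:
{"api": "jog_arm", "payload": {
  "dr": [
    [0,0,0],
    [0,0,0],
    [0,0,0],
    [0,0,0],
    [0,0,0],
    [0,0,0],
    [0,0,0],
    [0,0,0],
    [0,0,0],
    [0,0,0]
  ],
  "slide": [
    [0.0,-0.011,0.012],
    [0.0,-0.012,0.013],
    [0.0,-0.011,0.012],
    [0.0,-0.011,0.012],
    [0.0,-0.012,0.012],
    [0.0,-0.011,0.013],
    [0.0,-0.005,0.006],
    [0.0,-0.004,0.006],
    [0.0,-0.005,0.006],
    [0.0,-0.004,0.006]
  ],
  "gripper": [-1,-1,-1,-1,-1,-1,-1,-1,-1,-1]
}}

```text
time_s: 18.15
position: [0.5396, 0.2102, 0.0885]
tool_rot: [[0.995, -0.062, 0.072], [-0.095, -0.704, 0.704], [0.007, -0.708, -0.707]]
ft_force: [0.1, -0.9, -0.8]
grip_width: 0.015
```

Run:
```python
from h import *
snap('wrist','w12'); snap('scene','s12'); s=log(); print(s['time_s'],s['position'],s['ft_force'],s['grip_width'])
C,Rc=cup(s['position'],s['tool_rot']); print('cup',C,Rc.round(3))
a=cv2.imread('pics/w12.png');b=cv2.imread('pics/s12.png'); cv2.imwrite('pics/c12.png',np.hstack([cv2.resize(a,(400,300)),cv2.resize(b[80:230,300:500],(400,300))]))
tp=tool([.5437,.2873,.008],cupR(85,0)); print((s['tool_rot'].T@(tp[0]-s['position'])).round(4),Rot.from_matrix(s['tool_rot'].T@tp[1]).as_rotvec().round(4))
```

```text
18.25 [0.53931884 0.2105464  0.08832917] [ 0.71300254 -0.44090182 -1.48404803] 0.014538899945854385
cup [0.5457537  0.28412307 0.01894992] [[ 0.094 -0.996  0.002]
 [ 0.996  0.094 -0.001]
 [ 0.001  0.002  1.   ]]
[-0.002   0.0055  0.0098] [-0.0011 -0.0035 -0.0059]
```

View pics/c12.png

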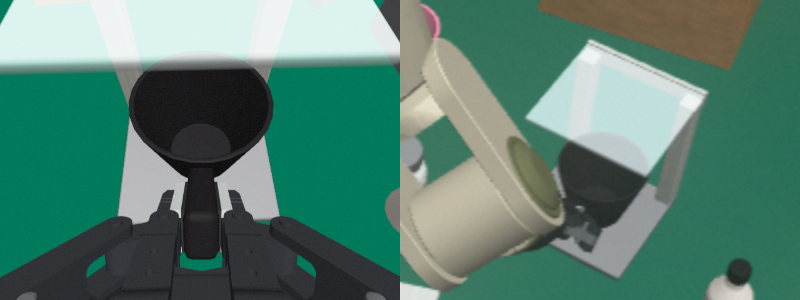

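Request:
{"api": "jog_arm", "payload": {
  "dr": [
    [0,0,0],
    [0,0,0],
    [0,0,0],
    [0,0,0],
    [0,0,0],
    [0,0,0],
    [0,0,0],
    [0,0,0],
    [0,0,0],
    [0,0,0]
  ],
  "slide": [
    [0,0.001,0.001],
    [0,0.001,0.001],
    [0,0.001,0.001],
    [0,0.001,0.001],
    [0,0.001,0.001],
    [0,0.001,0.001],
    [0,0.001,0.001],
    [0,0,0.001],
    [0,0,0],
    [0,0,0]
  ],
  "gripper": [-1,-1,-1,-1,-1,-1,-1,-1,-1,-1]
}}

```text
time_s: 19.25
position: [0.5396, 0.2107, 0.0779]
tool_rot: [[0.996, -0.062, 0.071], [-0.095, -0.704, 0.704], [0.006, -0.708, -0.706]]
ft_force: [1.4, 0.2, -0.9]
grip_width: 0.015
```

Run:
```python
from h import *
s=log(); print(s['time_s'],s['position'],s['ft_force'],s['grip_width'])
C,Rc=cup(s['position'],s['tool_rot']); print('cup',C,Rc[2])
```

```text
19.25 [0.53964448 0.21069146 0.07791069] [ 1.3971633   0.15417176 -0.88158365] 0.015002420837724906
cup [0.54615491 0.28426438 0.00853451] [0.00117914 0.00139199 0.99999834]
```

Request:
{"api": "jog_arm", "payload": {
  "dr": [
    [0,0,0],
    [0,0,0],
    [0,0,0],
    [0,0,0],
    [0,0,0],
    [0,0,0],
    [0,0,0],
    [0,0,0],
    [0,0,0],
    [0,0,0]
  ],
  "slide": [
    [0,0.001,0.001],
    [0,0,0],
    [0,0,0],
    [0,0,0],
    [0,0,0],
    [0,0,0],
    [0,0,0],
    [0,0,0],
    [0,0,0],
    [0,0,0]
  ],
  "gripper": [-1,-1,-0.6,-0.5,-0.4,-0.2,0,0,0,0]
}}

```text
time_s: 20.25
position: [0.5396, 0.2107, 0.0764]
tool_rot: [[0.996, -0.062, 0.071], [-0.095, -0.704, 0.704], [0.006, -0.708, -0.707]]
ft_force: [0.7, -0.3, -0.1]
grip_width: 0.0426
```

Run:
```python
from h import *
snap('wrist','w13'); s=log(); print(s['time_s'],s['position'],s['ft_force'],s['grip_width'])
```

```text
20.3 [0.53963409 0.21065069 0.07645714] [-0.1659894  -0.86364478 -0.39661222] 0.04267345217469266
```

View pics/w13.png

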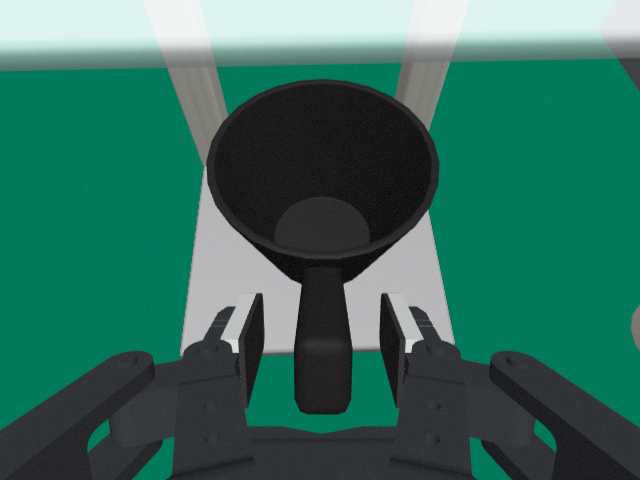

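The cup stands on the base and is released. Backing off, then over to the cover.

Run:
```python
from h import *
s=observe(); p,R=s['position'],s['tool_rot']
p=p-.12*R[:,2]
path(p,R,[.4236,-.0069,.18],cols(az(15.8),[0,0,-1]),10)
```

```text
dr [[-0.078, -0.015, -0.035], [-0.077, -0.015, -0.035], [-0.078, -0.015, -0.035], [-0.077, -0.016, -0.035], [-0.078, -0.015, -0.034], [-0.078, -0.015, -0.035], [-0.077, -0.015, -0.035], [-0.078, -0.015, -0.035], [-0.077, -0.015, -0.035], [-0.078, -0.015, -0.035]]
sl [[-0.009, 0.009, -0.011], [-0.01, 0.009, -0.011], [-0.011, 0.01, -0.01], [-0.011, 0.01, -0.009], [-0.011, 0.01, -0.008], [-0.012, 0.01, -0.006], [-0.012, 0.011, -0.006], [-0.013, 0.01, -0.005], [-0.013, 0.011, -0.004], [-0.014, 0.01, -0.003]]
max 0.078 0.017916472867168916 end [ 0.4232 -0.0071  0.1801]
```

Request:
{"api": "jog_arm", "payload": {
  "dr": [
    [0,0,0],
    [0,0,0],
    [0,0,0],
    [0,0,0],
    [0,0,0],
    [0,0,0],
    [0,0,0],
    [0,0,0],
    [0,0,0],
    [0,0,0]
  ],
  "slide": [
    [0,0,-0.006],
    [0,0,-0.01],
    [0,0,-0.012],
    [0,0,-0.013],
    [0,0,-0.013],
    [0,0,-0.013],
    [0,0,-0.013],
    [0,0,-0.013],
    [0,0,-0.013],
    [0,0,-0.014]
  ],
  "gripper": [0,0,0,0,0,0,0,0,0,0]
}}

```text
time_s: 21.3
position: [0.5309, 0.1254, 0.162]
tool_rot: [[0.996, -0.063, 0.071], [-0.094, -0.704, 0.704], [0.006, -0.708, -0.707]]
ft_force: [-0.1, -0.2, 0.5]
grip_width: 0.0426
```

Request:
{"api": "jog_arm", "payload": {
  "dr": [
    [-0.078,-0.015,-0.035],
    [-0.077,-0.015,-0.035],
    [-0.078,-0.015,-0.035],
    [-0.077,-0.016,-0.035],
    [-0.078,-0.015,-0.034],
    [-0.078,-0.015,-0.035],
    [-0.077,-0.015,-0.035],
    [-0.078,-0.015,-0.035],
    [-0.077,-0.015,-0.035],
    [-0.078,-0.015,-0.035]
  ],
  "slide": [
    [-0.009,0.009,-0.011],
    [-0.01,0.009,-0.011],
    [-0.011,0.01,-0.01],
    [-0.011,0.01,-0.009],
    [-0.011,0.01,-0.008],
    [-0.012,0.01,-0.006],
    [-0.012,0.011,-0.006],
    [-0.013,0.01,-0.005],
    [-0.013,0.011,-0.004],
    [-0.014,0.01,-0.003]
  ],
  "gripper": [0,0,0,0,0,0,0,0,0,0]
}}

```text
time_s: 22.3
position: [0.4228, -0.0081, 0.1808]
tool_rot: [[0.962, 0.273, 0.001], [0.273, -0.962, -0.004], [-0.0, 0.004, -1.0]]
ft_force: [-0.9, -0.7, -0.0]
grip_width: 0.0427
```

Run:
```python
from h import *
for i in range(2): snap('wrist','w14a')
d=snap('wrist','w14'); snap('scene','s14'); s=log(); print(s['time_s'],s['position'],s['q'].round(1),s['tool_rot'].round(4))
b=cv2.imread('pics/s14.png'); cv2.imwrite('pics/c14.png',cv2.resize(b[80:230,300:500],(600,450)))
```

```text
22.5 [ 0.42340392 -0.0068875   0.18043052] [-17.1  12.9  99.1   0.1  68.  -32.9] [[ 9.625e-01  2.711e-01  7.000e-04]
 [ 2.711e-01 -9.625e-01  1.800e-03]
 [ 1.200e-03 -1.600e-03 -1.000e+00]]
```

View pics/w14.png

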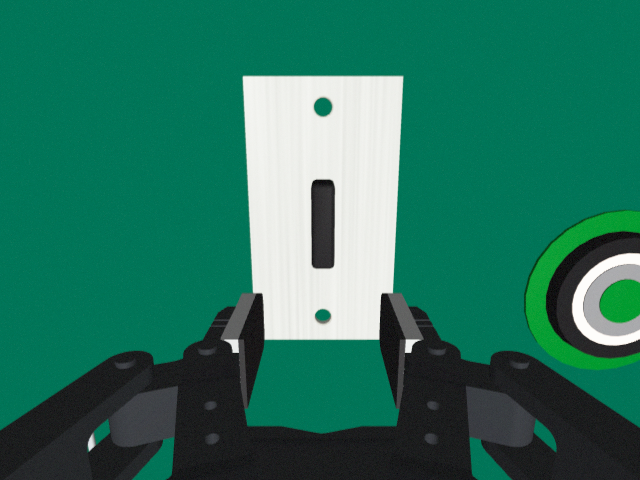

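View pics/c14.png

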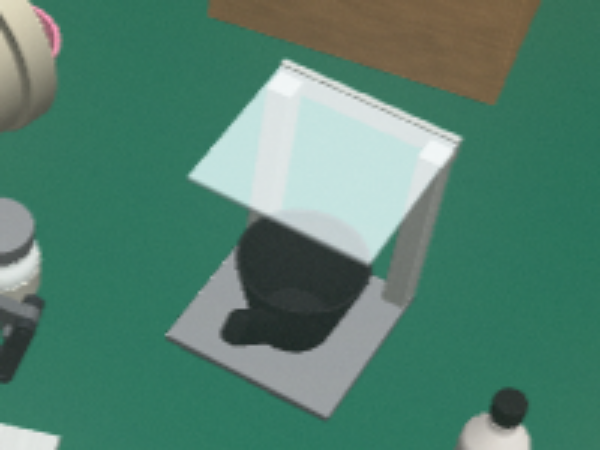

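The cup stands upright in the bay. The cover is square to the gripper, its holes at (323,106) and (322,316).

Run:
```python
from h import *
d=load('w14'); s=observe(); im=d['pixels']
g=cv2.cvtColor(im,cv2.COLOR_BGR2HSV); m=((g[...,1]>120)&(g[...,0]>60)&(g[...,0]<100)).astype(np.uint8)
H=[]
for x0,y0 in [(323,106),(322,316)]:
    w=m[y0-15:y0+16,x0-15:x0+16]; v,u=np.nonzero(w); c=(u.mean()+x0-15,v.mean()+y0-15); X=ray(d,c,.003); H.append(X); print(c,X)
h=(H[0]+H[1])/2; v=H[1]-H[0]; print('c',h,np.linalg.norm(v),np.degrees(np.arctan2(v[1],v[0])))
# grip bar mask (dark)
bm=((im.max(2)<70)).astype(np.uint8); bm[:150]=0; bm[290:]=0; bm[:,:295]=0;bm[:,350:]=0
c=max(cv2.findContours(bm,0,2)[0],key=cv2.contourArea); print(cv2.minAreaRect(c), cv2.boundingRect(c))
for p in [(312.,182.),(334.,182.)]: print(ray(d,p,.036))
pc=[(ray(d,p,.036)) for p in [(312,181),(334,181)]]
G=np.array([h[0],h[1],.020]); R1=cols(az(np.degrees(np.arctan2(v[1],v[0]))+90),[0,0,-1])
print((s['tool_rot'].T@(G-s['position'])).round(4),Rot.from_matrix(s['tool_rot'].T@R1).as_rotvec().round(4))
```

```text
(np.float64(322.5121951219512), np.float64(106.48780487804878)) [0.40177818 0.07162166 0.003     ]
(np.float64(322.3070866141732), np.float64(314.748031496063)) [ 0.44525286 -0.08182366  0.003     ]
c [ 0.42351552 -0.005101    0.003     ] 0.15948515431965252 -74.18132312721605
((322.5, 223.5), (87.0, 21.0), 90.0) (312, 180, 22, 88)
[0.4083894  0.02280655 0.036     ]
[0.42230938 0.02675566 0.036     ]
[ 0.0004 -0.0014  0.1604] [-0.0016 -0.0012 -0.0015]
```

Request:
{"api": "jog_arm", "payload": {
  "dr": [
    [0,0,0],
    [0,0,0],
    [0,0,0],
    [0,0,0],
    [0,0,0],
    [0,0,0],
    [0,0,0],
    [0,0,0],
    [0,0,0],
    [0,0,0]
  ],
  "slide": [
    [0,-0.001,0.014],
    [0,0,0.022],
    [0,0,0.022],
    [0,0,0.022],
    [0,0,0.022],
    [0,0,0.02],
    [0,0,0.015],
    [0,0,0.01],
    [0,0,0.007],
    [0,0,0.004]
  ],
  "gripper": [0,0,0,0,0,0,0,0,0,0]
}}

```text
time_s: 23.5
position: [0.4233, -0.0062, 0.0215]
tool_rot: [[0.962, 0.271, -0.0], [0.271, -0.962, 0.001], [-0.0, -0.001, -1.0]]
ft_force: [-0.4, -0.0, -0.2]
grip_width: 0.043
```

Request:
{"api": "jog_arm", "payload": {
  "dr": [
    [0,0,0],
    [0,0,0],
    [0,0,0],
    [0,0,0],
    [0,0,0],
    [0,0,0],
    [0,0,0],
    [0,0,0],
    [0,0,0],
    [0,0,0]
  ],
  "slide": [
    [0,0,0],
    [0,0,0],
    [0,0,0],
    [0,0,0],
    [0,0,0],
    [0,0,0],
    [0,0,0],
    [0,0,0],
    [0,0,0],
    [0,0,0]
  ],
  "gripper": [0,0,-0.3,-0.6,-1,-1,-1,-1,-1,-1],
  "force": 80
}}

```text
time_s: 24.5
position: [0.4231, -0.0061, 0.0227]
tool_rot: [[0.962, 0.273, 0.001], [0.273, -0.962, -0.0], [0.001, 0.001, -1.0]]
ft_force: [-1.3, 0.3, 6.5]
grip_width: 0.0144
```

Run:
```python
from h import *
d=snap('wrist','w15'); s=log(); print(s['time_s'],s['position'],s['ft_force'],s['grip_width'],s['tool_rot'].round(4))
```

```text
24.55 [ 0.42309863 -0.00612759  0.02264199] [-1.22198285 -0.40519373  5.56436229] 0.01455045695096074 [[ 9.621e-01  2.726e-01  1.100e-03]
 [ 2.726e-01 -9.621e-01 -2.000e-04]
 [ 1.000e-03  5.000e-04 -1.000e+00]]
```

View pics/w15.png

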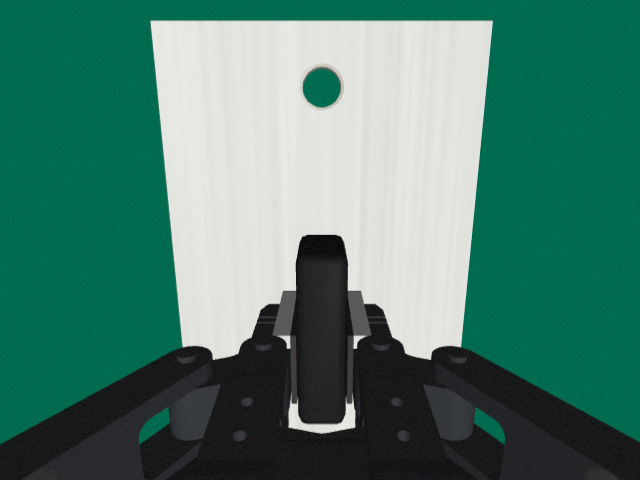

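The cover is gripped. Before moving it I want sharp images of the pins with the gripper free, because the clearance is only ±1.5 mm. I'll release it and go look at the tray.

Run:
```python
from h import *
s=observe(); p,R=s['position'],s['tool_rot']
R1=cols(az(-90),[0,0,-1])
p2=p+[0,0,.07]
p3,R3=path(p2,R,[.49,-.297,.25],R1,15)
print(ik(p3,R3,[-40,20,70,0,90,50]))
```

```text
dr [[0.0, 0.0, 0.123], [0.0, 0.0, 0.123], [0.0, 0.0, 0.123], [0.0, 0.0, 0.124], [0.0, 0.0, 0.123], [0.0, 0.0, 0.123], [0.0, 0.0, 0.123], [-0.001, 0.0, 0.123], [0.0, -0.001, 0.123], [0.0, 0.0, 0.123]]
sl [[-0.001, 0.02, -0.01], [0.001, 0.02, -0.011], [0.004, 0.019, -0.01], [0.007, 0.019, -0.011], [0.008, 0.018, -0.01], [0.011, 0.017, -0.011], [0.012, 0.015, -0.01], [0.015, 0.014, -0.011], [0.016, 0.012, -0.01], [0.017, 0.009, -0.011]]
dr [[0.0, 0.0, 0.123], [0.0, 0.0, 0.124], [0.0, 0.0, 0.123], [0.0, 0.0, 0.123], [0.0, 0.0, 0.123]]
sl [[0.019, 0.008, -0.01], [0.019, 0.005, -0.011], [0.02, 0.003, -0.01], [0.02, 0.001, -0.011], [0.019, -0.002, -0.01]]
max 0.124 0.023280893453645632 end [ 0.4895 -0.2968  0.2498]
(array([-4.30580630e+01,  2.38122379e+01,  6.98309239e+01, -2.13837270e-02,
        8.63505861e+01,  4.69476499e+01]), np.float64(3.3306690738754696e-15))
```

Request:
{"api": "jog_arm", "payload": {
  "dr": [
    [0,0,0],
    [0,0,0],
    [0,0,0],
    [0,0,0],
    [0,0,0],
    [0,0,0],
    [0,0,0],
    [0,0,0],
    [0,0,0],
    [0,0,0]
  ],
  "slide": [
    [0,0,0],
    [0,0,0],
    [0,0,0],
    [0,0,0],
    [0,0,0],
    [0,0,-0.01],
    [0,0,-0.015],
    [0,0,-0.015],
    [0,0,-0.015],
    [0,0,-0.015]
  ],
  "gripper": [-0.4,-0.2,0,0,0,0,0,0,0,0]
}}

```text
time_s: 25.55
position: [0.4228, -0.0061, 0.0927]
tool_rot: [[0.962, 0.273, 0.0], [0.273, -0.962, 0.0], [0.0, -0.0, -1.0]]
ft_force: [-0.1, 1.1, -1.0]
grip_width: 0.0425
```

Request:
{"api": "jog_arm", "payload": {
  "dr": [
    [0.0,0.0,0.123],
    [0.0,0.0,0.123],
    [0.0,0.0,0.123],
    [0.0,0.0,0.124],
    [0.0,0.0,0.123],
    [0.0,0.0,0.123],
    [0.0,0.0,0.123],
    [0,0.0,0.123],
    [0.0,0,0.123],
    [0.0,0.0,0.123]
  ],
  "slide": [
    [-0.001,0.02,-0.01],
    [0.001,0.02,-0.011],
    [0.004,0.019,-0.01],
    [0.007,0.019,-0.011],
    [0.008,0.018,-0.01],
    [0.011,0.017,-0.011],
    [0.012,0.015,-0.01],
    [0.015,0.014,-0.011],
    [0.016,0.012,-0.01],
    [0.017,0.009,-0.011]
  ],
  "gripper": [0,0,0,0,0,0,0,0,0,0]
}}

```text
time_s: 26.55
position: [0.4677, -0.2003, 0.1973]
tool_rot: [[0.573, -0.819, -0.0], [-0.819, -0.573, 0.0], [-0.0, -0.0, -1.0]]
ft_force: [-0.4, 0.6, 0.4]
grip_width: 0.0425
```

Request:
{"api": "jog_arm", "payload": {
  "dr": [
    [0.0,0.0,0.123],
    [0.0,0.0,0.124],
    [0.0,0.0,0.123],
    [0.0,0.0,0.123],
    [0.0,0.0,0.123],
    [0,0,0],
    [0,0,0],
    [0,0,0],
    [0,0,0],
    [0,0,0]
  ],
  "slide": [
    [0.019,0.008,-0.01],
    [0.019,0.005,-0.011],
    [0.02,0.003,-0.01],
    [0.02,0.001,-0.011],
    [0.019,-0.002,-0.01],
    [0,0,0],
    [0,0,0],
    [0,0,0],
    [0,0,0],
    [0,0,0]
  ],
  "gripper": [0,0,0,0,0,0,0,0,0,0]
}}

```text
time_s: 27.55
position: [0.4893, -0.2962, 0.249]
tool_rot: [[0.001, -1.0, 0.0], [-1.0, -0.001, 0.0], [-0.0, -0.0, -1.0]]
ft_force: [-0.4, 0.2, 0.7]
grip_width: 0.0429
```

Run:
```python
from h import *
d=snap('wrist','w16'); s=log(); print(s['time_s'],s['position'],s['q'].round(1),s['tool_rot'].round(4)); np.savez('pics/w16s.npz',p=s['position'],R=s['tool_rot'])
im=d['pixels']
```

```text
27.6 [ 0.48935596 -0.29632498  0.24904959] [-43.1  23.8  70.    0.   86.2  46.9] [[ 8.e-04 -1.e+00  2.e-04]
 [-1.e+00 -8.e-04  2.e-04]
 [-2.e-04 -2.e-04 -1.e+00]]
```

View pics/w16.png

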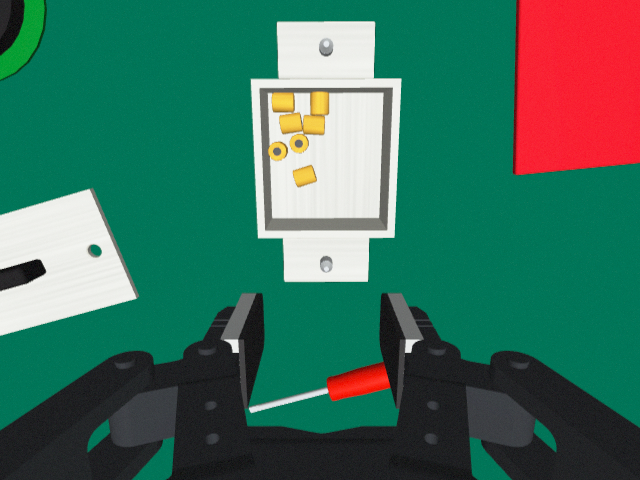

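The image is sharp. All seven spacers are in the tray, with pins at about (326,47) and (326,264).

Run:
```python
from h import *
d=load('w16'); im=d['pixels']
a=cv2.resize(im[15:85,270:385],None,fx=6,fy=6,interpolation=cv2.INTER_CUBIC)[:,:390*2]
b=cv2.resize(im[235:290,270:385],None,fx=6,fy=6,interpolation=cv2.INTER_CUBIC)
cv2.imwrite('pics/z16.png',np.hstack([a[:330,:400] if 0 else a[60:390,180:560],b[0:330,180:560]]))
g=cv2.cvtColor(im,cv2.COLOR_BGR2HSV); m=((g[...,1]<60)&(g[...,2]>110)).astype(np.uint8)
m=cv2.morphologyEx(m,cv2.MORPH_CLOSE,np.ones((5,5))); m[:,:240]=0;m[:,420:]=0;m[287:]=0
c=max(cv2.findContours(m,0,2)[0],key=cv2.contourArea); ap=cv2.approxPolyDP(c,3,True)[:,0]
for p in ap: print(p, ray(d,p,.055).round(4))
```

```text
[277  22] [ 0.6288 -0.264   0.055 ]
[278  78] [ 0.5919 -0.2638  0.055 ]
[251  79] [ 0.5912 -0.2441  0.055 ]
[258 237] [ 0.4724 -0.2446  0.055 ]
[283 238] [ 0.4716 -0.2647  0.055 ]
[285 281] [ 0.4348 -0.2655  0.055 ]
[367 281] [ 0.4349 -0.3333  0.055 ]
[368 238] [ 0.4717 -0.333   0.055 ]
[394 235] [ 0.4742 -0.3538  0.055 ]
[400  78] [ 0.5921 -0.3525  0.055 ]
[373  77] [ 0.5927 -0.3329  0.055 ]
[373  21] [ 0.6296 -0.3316  0.055 ]
```

View pics/z16.png

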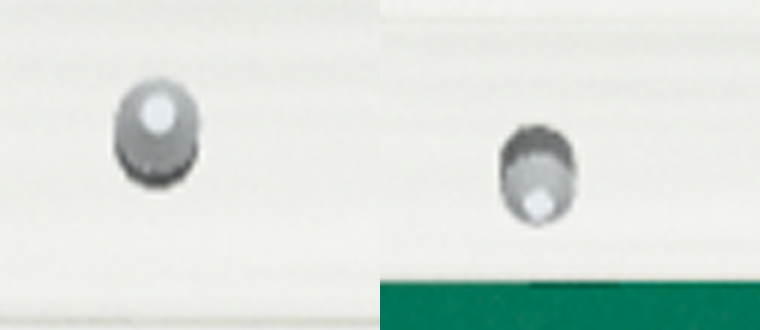

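Run:
```python
from h import *
d=load('w16'); f=np.load('pics/w16s.npz')
A=[ray(d,(325.9,43.4),.074),ray(d,(326.1,268.75),.074)];B=[ray(d,(325.6,49.25),.055),ray(d,(325.9,261.75),.055)]
for X in A+B: print(X.round(4),(f['R'].T@(X-f['p'])).round(4))
print('mid',(A[0]+A[1])/2,(B[0]+B[1])/2)
# hole in w15
d=load('w15'); im=d['pixels']; g=cv2.cvtColor(im,cv2.COLOR_BGR2HSV)
m=((g[...,1]>100)&(g[...,0]>60)&(g[...,0]<100)).astype(np.uint8)[50:125,280:365]
c=max(cv2.findContours(m,0,2)[0],key=cv2.contourArea); e=cv2.fitEllipse(c); print(e)
p=np.array([.4231,-.00613,.02264]); R=np.array([[.9621,.2726,.0011],[.2726,-.9621,-.0002],[.001,.0005,-1]])
for uv,z in [((280+e[0][0],50+e[0][1]),.006),((280+e[0][0],50+e[0][1]),.003)]:
    X=ray(d,uv,z); print('hole',X,(R.T@(X-p)).round(4))
for uv in [(151,21),(492,21)]:
    X=ray(d,uv,.006); print('edge',(R.T@(X-p)).round(4))
# w14 in tool frame
d=load('w14')
p=np.array([.4234,-.00689,.18043]); R=np.array([[.9625,.2711,.0007],[.2711,-.9625,.0018],[.0012,-.0016,-1]])
for uv in [(322.5,106.5),(322.3,314.7)]:
    X=ray(d,uv,.003); print('hole14',X,(R.T@(X-p)).round(4))
```

```text
[ 0.6117 -0.2983  0.074 ] [ 0.0021 -0.1223  0.1751]
[ 0.4521 -0.2992  0.074 ] [0.0029 0.0373 0.175 ]
[ 0.6112 -0.2983  0.055 ] [ 0.0021 -0.1218  0.1941]
[ 0.4516 -0.2992  0.055 ] [0.0029 0.0378 0.194 ]
mid [ 0.5318793  -0.29876353  0.074     ] [ 0.53141426 -0.29878446  0.055     ]
((41.30069351196289, 37.56708908081055), (36.32332992553711, 37.24699783325195), 7.995033264160156)
hole [0.40224174 0.07123389 0.006     ] [ 0.001  -0.0801  0.0166]
hole [0.40217282 0.07148342 0.003     ] [ 0.001  -0.0804  0.0196]
edge [-0.0533 -0.1001  0.0165]
edge [ 0.0555 -0.1001  0.0166]
hole14 [0.40177217 0.07161148 0.003     ] [ 0.0003 -0.0811  0.1776]
hole14 [ 0.44523587 -0.08178472  0.003     ] [0.0005 0.0783 0.1773]
```

Run:
```python
from h import *
s=observe(); p,R=s['position'],s['tool_rot']
path(p,R,[.4232,-.0062,.0927],np.array([[.9621,.2726,0],[.2726,-.9621,0],[0,0,-1]]),15)
```

```text
dr [[0.0, 0.0, -0.123], [0.0, 0.0, -0.123], [0.0, 0.0, -0.123], [0.0, 0.0, -0.123], [0.0, 0.0, -0.123], [0.0, 0.0, -0.123], [0.0, 0.0, -0.124], [0.0, 0.0, -0.123], [0.0, 0.0, -0.123], [0.0, 0.0, -0.123]]
sl [[-0.019, 0.004, 0.01], [-0.02, 0.002, 0.011], [-0.02, 0.0, 0.01], [-0.02, -0.003, 0.011], [-0.019, -0.005, 0.01], [-0.018, -0.008, 0.011], [-0.017, -0.01, 0.01], [-0.016, -0.011, 0.01], [-0.015, -0.014, 0.011], [-0.012, -0.015, 0.01]]
dr [[0.0, 0.0, -0.123], [0.0, 0.0, -0.123], [0.0, 0.0, -0.123], [0.0, 0.0, -0.123], [0.0, 0.0, -0.123]]
sl [[-0.011, -0.017, 0.011], [-0.008, -0.018, 0.01], [-0.006, -0.019, 0.011], [-0.004, -0.019, 0.01], [-0.002, -0.02, 0.01]]
max 0.124 0.023280893453645632 end [ 0.4228 -0.0066  0.0931]
```

Request:
{"api": "jog_arm", "payload": {
  "dr": [
    [0.0,0.0,-0.123],
    [0.0,0.0,-0.123],
    [0.0,0.0,-0.123],
    [0.0,0.0,-0.123],
    [0.0,0.0,-0.123],
    [0.0,0.0,-0.123],
    [0.0,0.0,-0.124],
    [0.0,0.0,-0.123],
    [0.0,0.0,-0.123],
    [0.0,0.0,-0.123]
  ],
  "slide": [
    [-0.019,0.004,0.01],
    [-0.02,0.002,0.011],
    [-0.02,0.0,0.01],
    [-0.02,-0.003,0.011],
    [-0.019,-0.005,0.01],
    [-0.018,-0.008,0.011],
    [-0.017,-0.01,0.01],
    [-0.016,-0.011,0.01],
    [-0.015,-0.014,0.011],
    [-0.012,-0.015,0.01]
  ],
  "gripper": [0,0,0,0,0,0,0,0,0,0]
}}

```text
time_s: 28.6
position: [0.4451, -0.1028, 0.1448]
tool_rot: [[0.945, -0.328, 0.001], [-0.328, -0.945, 0.0], [0.0, -0.0, -1.0]]
ft_force: [0.2, -0.4, 0.2]
grip_width: 0.0426
```

Request:
{"api": "jog_arm", "payload": {
  "dr": [
    [0.0,0.0,-0.123],
    [0.0,0.0,-0.123],
    [0.0,0.0,-0.123],
    [0.0,0.0,-0.123],
    [0.0,0.0,-0.123],
    [0,0,0],
    [0,0,0],
    [0,0,0],
    [0,0,0],
    [0,0,0]
  ],
  "slide": [
    [-0.011,-0.017,0.011],
    [-0.008,-0.018,0.01],
    [-0.006,-0.019,0.011],
    [-0.004,-0.019,0.01],
    [-0.002,-0.02,0.01],
    [0,0,0],
    [0,0,0.01],
    [0,0,0.01],
    [0,0,0.005],
    [0,0,0]
  ],
  "gripper": [0,0,0,0,0,0,0,0,0,0]
}}

```text
time_s: 29.6
position: [0.4233, -0.0074, 0.068]
tool_rot: [[0.963, 0.27, -0.0], [0.27, -0.963, 0.0], [-0.0, -0.0, -1.0]]
ft_force: [0.2, -0.1, 1.9]
grip_width: 0.0431
```

Run:
```python
from h import *
s=log(); print(s['time_s'],s['position'],s['tool_rot'].round(4)); p,R=s['position'],s['tool_rot']
R1=np.array([[.9621,.2726,0],[.2726,-.9621,0],[0,0,-1]])
print((R.T@(np.array([.4232,-.0060,.0226])-p)).round(4),Rot.from_matrix(R.T@R1).as_rotvec().round(4))
```

```text
29.6 [ 0.42325039 -0.0074012   0.06797604] [[ 9.629e-01  2.700e-01 -1.000e-04]
 [ 2.700e-01 -9.629e-01  1.000e-04]
 [-0.000e+00 -1.000e-04 -1.000e+00]]
[ 0.0003 -0.0014  0.0454] [-0.0001  0.     -0.0027]
```

Request:
{"api": "jog_arm", "payload": {
  "dr": [
    [0,0,-0.003],
    [0,0,0],
    [0,0,0],
    [0,0,0],
    [0,0,0],
    [0,0,0],
    [0,0,0],
    [0,0,0],
    [0,0,0],
    [0,0,0]
  ],
  "slide": [
    [0,-0.001,0.012],
    [0,0,0.014],
    [0,0,0.011],
    [0,0,0.006],
    [0,0,0.002],
    [0,0,0],
    [0,0,0],
    [0,0,0],
    [0,0,0],
    [0,0,0]
  ],
  "gripper": [0,0,0,0,0,0,-0.3,-0.6,-1,-1],
  "force": 80
}}

```text
time_s: 30.6
position: [0.4231, -0.0061, 0.0237]
tool_rot: [[0.962, 0.274, 0.001], [0.274, -0.962, -0.0], [0.001, 0.001, -1.0]]
ft_force: [-1.1, -0.3, 6.6]
grip_width: 0.0141
```

Request:
{"api": "jog_arm", "payload": {
  "dr": [
    [0,0,0],
    [0,0,0],
    [0,0,0],
    [0,0,0],
    [0,0,0],
    [0,0,0],
    [0,0,0],
    [0,0,0],
    [0,0,0],
    [0,0,0]
  ],
  "slide": [
    [0,0,0],
    [0,0,0],
    [0,0,0],
    [0,0,0],
    [0,0,-0.005],
    [0,0,-0.015],
    [0,0,-0.025],
    [0,0,-0.025],
    [0,0,-0.025],
    [0,0,-0.025]
  ],
  "gripper": [-1,-1,-1,-1,-1,-1,-1,-1,-1,-1]
}}

```text
time_s: 31.6
position: [0.4224, -0.0059, 0.1443]
tool_rot: [[0.962, 0.274, -0.0], [0.274, -0.962, 0.0], [0.0, -0.0, -1.0]]
ft_force: [0.0, 0.8, -2.6]
grip_width: 0.0143
```

Run:
```python
from h import *
snap('wrist','w17a');d=snap('wrist','w17'); s=log(); print(s['time_s'],s['position'],s['grip_width'],s['ft_force'],s['tool_rot'].round(4)); p,R=s['position'],s['tool_rot']
im=d['pixels']; g=cv2.cvtColor(im,cv2.COLOR_BGR2HSV)
m=((g[...,1]>100)&(g[...,0]>60)&(g[...,0]<100)).astype(np.uint8)[50:125,280:365]
c=max(cv2.findContours(m,0,2)[0],key=cv2.contourArea); e=cv2.fitEllipse(c); print(e)
uv=(280+e[0][0],50+e[0][1])
X=ray(d,uv,p[2]-.0166-.0015); print('hole',X,(R.T@(X-p)).round(4))
R1=cols(az(-89.7),[0,0,-1])
path(p,R,[.5314,-.2981,.19],R1,20)
```

```text
31.7 [ 0.42386233 -0.00624855  0.14565915] 0.01452961156950173 [-0.02922751 -0.22611374 -3.94462167] [[ 0.9615  0.2747  0.0058]
 [ 0.2747 -0.9615 -0.0016]
 [ 0.0052  0.0032 -1.    ]]
((41.655338287353516, 37.937191009521484), (36.04576110839844, 36.97604751586914), 179.82595825195312)
hole [0.40311807 0.07121606 0.12755915] [ 0.0012 -0.0802  0.0179]
dr [[0.0, 0.0, 0.092], [0.0, -0.001, 0.092], [0.0, 0.0, 0.093], [0.0, 0.0, 0.092], [-0.001, -0.001, 0.092], [0.0, 0.0, 0.092], [0.0, 0.0, 0.092], [0.0, -0.001, 0.093], [0.0, 0.0, 0.092], [0.0, 0.0, 0.092]]
sl [[0.001, 0.016, -0.002], [0.003, 0.015, -0.002], [0.004, 0.015, -0.002], [0.005, 0.015, -0.003], [0.007, 0.014, -0.002], [0.008, 0.013, -0.002], [0.009, 0.013, -0.002], [0.01, 0.011, -0.002], [0.011, 0.011, -0.002], [0.013, 0.01, -0.003]]
dr [[0.0, -0.001, 0.092], [0.0, 0.0, 0.092], [-0.001, 0.0, 0.092], [0.0, 0.0, 0.093], [0.0, -0.001, 0.092], [0.0, 0.0, 0.092], [0.0, -0.001, 0.092], [0.0, 0.0, 0.092], [0.0, 0.0, 0.093], [0.0, 0.0, 0.092]]
sl [[0.013, 0.008, -0.002], [0.013, 0.007, -0.002], [0.015, 0.006, -0.002], [0.015, 0.005, -0.002], [0.015, 0.003, -0.003], [0.015, 0.002, -0.002], [0.016, 0.0, -0.002], [0.015, -0.001, -0.002], [0.016, -0.003, -0.002], [0.015, -0.004, -0.003]]
max 0.093 0.016673332000533066 end [ 0.5319 -0.2982  0.1905]
```

View pics/w17.png

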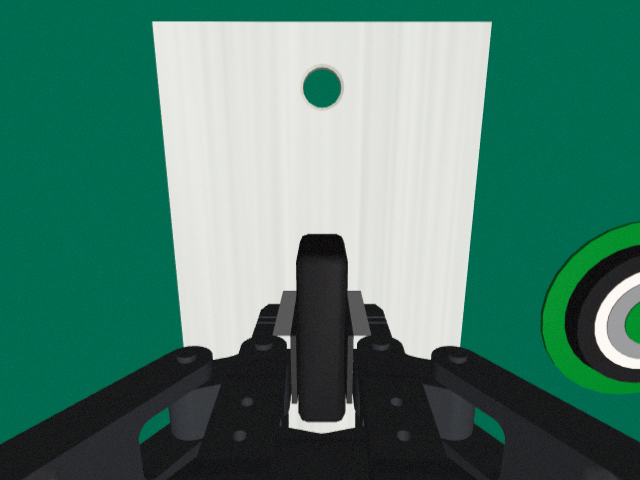

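Request:
{"api": "jog_arm", "payload": {
  "dr": [
    [0.0,0.0,0.092],
    [0.0,-0.001,0.092],
    [0.0,0.0,0.093],
    [0.0,0.0,0.092],
    [-0.001,-0.001,0.092],
    [0.0,0.0,0.092],
    [0.0,0.0,0.092],
    [0.0,-0.001,0.093],
    [0.0,0.0,0.092],
    [0.0,0.0,0.092]
  ],
  "slide": [
    [0.001,0.016,-0.002],
    [0.003,0.015,-0.002],
    [0.004,0.015,-0.002],
    [0.005,0.015,-0.003],
    [0.007,0.014,-0.002],
    [0.008,0.013,-0.002],
    [0.009,0.013,-0.002],
    [0.01,0.011,-0.002],
    [0.011,0.011,-0.002],
    [0.013,0.01,-0.003]
  ],
  "gripper": [-1,-1,-1,-1,-1,-1,-1,-1,-1,-1]
}}

```text
time_s: 32.7
position: [0.4764, -0.1528, 0.1637]
tool_rot: [[0.797, -0.603, -0.005], [-0.603, -0.797, 0.001], [-0.005, 0.002, -1.0]]
ft_force: [-0.5, -0.4, -2.7]
grip_width: 0.0143
```

Request:
{"api": "jog_arm", "payload": {
  "dr": [
    [0.0,-0.001,0.092],
    [0.0,0.0,0.092],
    [-0.001,0.0,0.092],
    [0.0,0.0,0.093],
    [0.0,-0.001,0.092],
    [0.0,0.0,0.092],
    [0.0,-0.001,0.092],
    [0.0,0.0,0.092],
    [0.0,0.0,0.093],
    [0.0,0.0,0.092]
  ],
  "slide": [
    [0.013,0.008,-0.002],
    [0.013,0.007,-0.002],
    [0.015,0.006,-0.002],
    [0.015,0.005,-0.002],
    [0.015,0.003,-0.003],
    [0.015,0.002,-0.002],
    [0.016,0.0,-0.002],
    [0.015,-0.001,-0.002],
    [0.016,-0.003,-0.002],
    [0.015,-0.004,-0.003]
  ],
  "gripper": [-1,-1,-1,-1,-1,-1,-1,-1,-1,-1]
}}

```text
time_s: 33.7
position: [0.5308, -0.2984, 0.185]
tool_rot: [[0.001, -1.0, -0.007], [-1.0, -0.001, 0.003], [-0.003, 0.007, -1.0]]
ft_force: [0.7, -0.2, -2.6]
grip_width: 0.0142
```

Run:
```python
from h import *
snap('wrist','w18a');s=log(); print(s['time_s'],s['position'],s['grip_width'],s['ft_force'],s['tool_rot'].round(4)); p,R=s['position'],s['tool_rot']
R1=cols(az(-89.7),[0,0,-1])
path(p,R,[.5314,-.2977,.12],R1,10)
```

```text
33.75 [ 0.5314612  -0.30062675  0.18541927] 0.014403595907927403 [-0.34260675 -2.29435151 -2.68563416] [[-0.0048 -1.     -0.0058]
 [-1.      0.0048  0.0013]
 [-0.0012  0.0059 -1.    ]]
dr [[0.001, 0.0, -0.001], [0.0, 0.0, -0.001], [0.001, 0.0, -0.001], [0.0, 0.001, -0.001], [0.001, 0.0, -0.001], [0.001, 0.0, -0.001], [0.0, 0.0, -0.001], [0.001, 0.0, -0.001], [0.0, 0.0, -0.001], [0.001, 0.0, -0.001]]
sl [[0.0, 0.0, 0.007], [-0.001, 0.0, 0.006], [0.0, 0.0, 0.007], [0.0, 0.0, 0.006], [0.0, 0.0, 0.007], [-0.001, 0.0, 0.006], [0.0, 0.0, 0.007], [0.0, 0.0, 0.006], [-0.001, 0.0, 0.007], [0.0, 0.0, 0.006]]
max 0.001 0.007071067811865475 end [ 0.5313 -0.2976  0.1204]
```

Request:
{"api": "jog_arm", "payload": {
  "dr": [
    [0.001,0,0],
    [0.001,0,0],
    [0.001,0,0],
    [0.001,0,0],
    [0.001,0,0],
    [0.001,0,0],
    [0,0,0],
    [0,0,0],
    [0,0,0],
    [0,0,0]
  ],
  "slide": [
    [0,0,0.006],
    [0,0,0.01],
    [0,0,0.012],
    [0,0,0.012],
    [0,0,0.01],
    [0,0,0.008],
    [0,0,0.004],
    [0,0,0],
    [0,0,0],
    [0,0,0]
  ],
  "gripper": [-1,-1,-1,-1,-1,-1,-1,-1,-1,-1]
}}

```text
time_s: 34.75
position: [0.5311, -0.2982, 0.1254]
tool_rot: [[0.005, -1.0, 0.002], [-1.0, -0.005, 0.001], [-0.0, -0.002, -1.0]]
ft_force: [-0.1, 0.1, -3.8]
grip_width: 0.0144
```

Run:
```python
from h import *
for i in range(3):
    s=observe(); print(s['time_s'],s['position'],s['ft_force']); print(s['tool_rot'].round(4)) if i==2 else 0
    snap('scene','s19'); 
d=snap('wrist','w19'); log()
b=cv2.imread('pics/s19.png'); cv2.imwrite('pics/c19.png',np.hstack([cv2.resize(cv2.imread('pics/w19.png'),(400,300)),cv2.resize(b[340:460,170:330],(400,300),interpolation=cv2.INTER_CUBIC)]))
```

```text
34.75 [ 0.53113859 -0.29818936  0.12539048] [-0.130735    0.11950501 -3.78633756]
34.8 [ 0.53108825 -0.29815577  0.1253567 ] [ 0.17337857  0.15973698 -2.00232284]
34.85 [ 0.53104113 -0.29814993  0.12527146] [ 0.62669643  0.46035005 -2.71876217]
[[ 4.8e-03 -1.0e+00  1.6e-03]
 [-1.0e+00 -4.8e-03  7.0e-04]
 [-7.0e-04 -1.6e-03 -1.0e+00]]
```

View pics/c19.png

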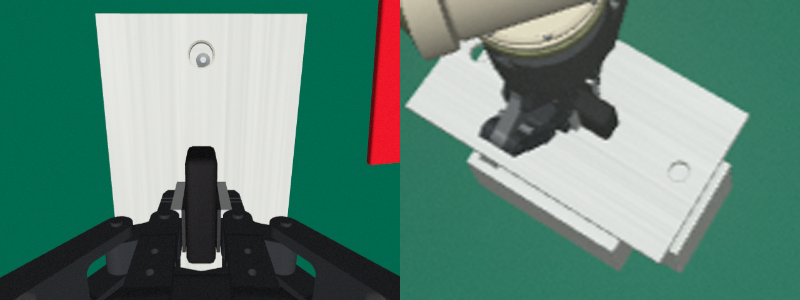

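The far pin shows through the cover's hole, so I can measure the offset directly.

Run:
```python
from h import *
d=load('w19'); im=d['pixels']; s=observe()
cv2.imwrite('pics/z19.png',cv2.resize(im[55:120,285:360],None,fx=8,fy=8,interpolation=cv2.INTER_CUBIC))
p,R=s['position'],s['tool_rot']
X=p+R@np.array([.0011,-.0802,.0175]); print('hole world',X,proj(d,X))
for y in [0]: print('tip expect under hole', proj(d,[X[0],X[1],.074]),'base',proj(d,[X[0],X[1],.055]))
```

```text
hole world [ 0.61120153 -0.29876332  0.10774164] [326.8468987   89.01398424]
tip expect under hole [325.83138912  96.49130391] base [325.41236286  99.5766449 ]
```

View pics/z19.png

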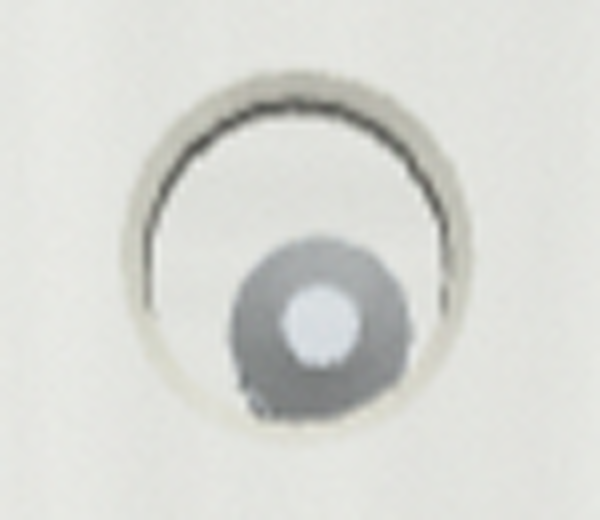

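Run:
```python
from h import *
d=load('w19'); z=.1253-.0237+.006
H=ray(d,(321.7,86.8),z); 
tip=ray(d,(285+320.5/8-.5,55+325.5/8-.5),.074); print('hole',H,'tip',tip,'delta tip-hole',tip-H)
s=observe(); print(s['position'],(s['tool_rot'].T@(H-s['position'])).round(4))
```

```text
hole [ 0.61190163 -0.29703957  0.1076    ] tip [ 0.611707   -0.29823669  0.074     ] delta tip-hole [-0.00019463 -0.00119712 -0.0336    ]
[ 0.53097265 -0.29806766  0.12512965] [-0.0006 -0.0809  0.0176]
```

Request:
{"api": "jog_arm", "payload": {
  "dr": [
    [0,0,0],
    [0,0,0],
    [0,0,0],
    [0,0,0],
    [0,0,0],
    [0,0,0],
    [0,0,0],
    [0,0,0],
    [0,0,0],
    [0,0,0]
  ],
  "slide": [
    [0.001,0,0.003],
    [0,0,0.005],
    [0,0,0.005],
    [0,0,0.005],
    [0,0,0.004],
    [0,0,0.001],
    [0,0,0],
    [0,0,0],
    [0,0,0],
    [0,0,0]
  ],
  "gripper": [-1,-1,-1,-1,-1,-1,-1,-1,-1,-1]
}}

```text
time_s: 35.95
position: [0.531, -0.299, 0.102]
tool_rot: [[0.005, -1.0, 0.001], [-1.0, -0.005, 0.001], [-0.001, -0.001, -1.0]]
ft_force: [-0.2, 0.4, -2.6]
grip_width: 0.0144
```

Run:
```python
from h import *
d=snap('wrist','w20'); s=log(); print(s['time_s'],s['position'],s['ft_force'],s['tool_rot'].round(4))
b=snap('scene','s20')['pixels']; im=d['pixels']
cv2.imwrite('pics/z20.png',np.hstack([cv2.resize(im[55:120,285:360],(461,400),interpolation=cv2.INTER_CUBIC),cv2.resize(b[395:435,260:300],(300,400)) if 0 else cv2.resize(b[340:460,170:290],(339,400),interpolation=cv2.INTER_CUBIC)])[:, :800])
```

```text
36.0 [ 0.53099948 -0.29900971  0.10202403] [ 0.07988115  0.56828674 -3.13677467] [[ 0.0049 -1.      0.0013]
 [-1.     -0.0049  0.001 ]
 [-0.001  -0.0013 -1.    ]]
```

View pics/z20.png

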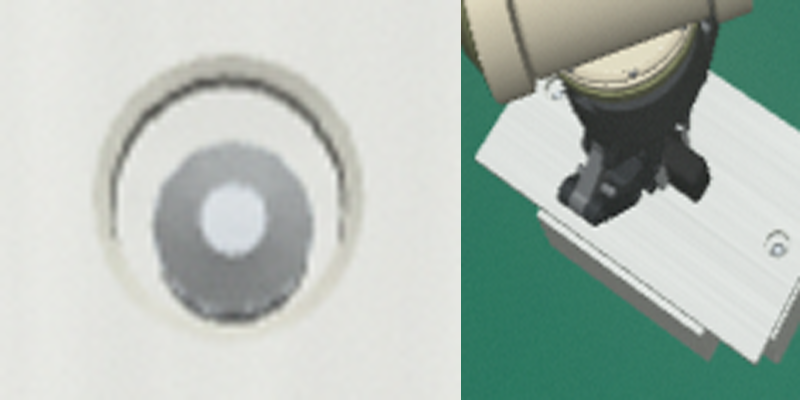

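Run:
```python
from h import *
d=load('w20'); z=.1020-.0237+.006
f=461/75; g=400/65
H=ray(d,(285+229.5/f-.5,55+197.5/g-.5),z); tip=ray(d,(285+234.5/f-.5,55+219.5/g-.5),.074); print(H,tip,tip-H)
b=load('s20')['pixels']; cv2.imwrite('pics/z21.png',np.hstack([cv2.resize(b[350:385,185:220],(390,390),interpolation=cv2.INTER_CUBIC),cv2.resize(b[395:430,265:300],(390,390),interpolation=cv2.INTER_CUBIC)]))
```

```text
[ 0.61196617 -0.29801613  0.0843    ] [ 0.61169963 -0.29831566  0.074     ] [-0.00026654 -0.00029953 -0.0103    ]
```

View pics/z21.png

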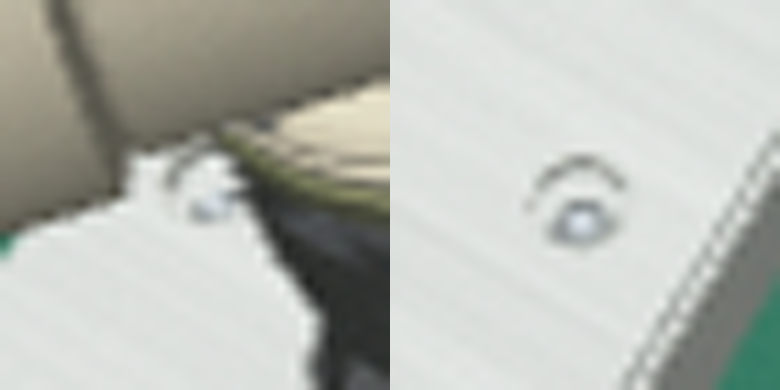

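Both pins sit in line with their holes, within 0.3 mm at the far one. Lowering slowly.

Request:
{"api": "jog_arm", "payload": {
  "dr": [
    [0,0,0],
    [0,0,0],
    [0,0,0],
    [0,0,0],
    [0,0,0],
    [0,0,0],
    [0,0,0],
    [0,0,0],
    [0,0,0],
    [0,0,0]
  ],
  "slide": [
    [0,0,0.002],
    [0,0,0.002],
    [0,0,0.002],
    [0,0,0.002],
    [0,0,0.002],
    [0,0,0.002],
    [0,0,0.002],
    [0,0,0.002],
    [0,0,0.002],
    [0,0,0.002]
  ],
  "gripper": [-1,-1,-1,-1,-1,-1,-1,-1,-1,-1]
}}

```text
time_s: 37.05
position: [0.531, -0.299, 0.0817]
tool_rot: [[0.005, -1.0, 0.001], [-1.0, -0.005, 0.001], [-0.001, -0.001, -1.0]]
ft_force: [0.6, 0.8, -3.1]
grip_width: 0.0144
```

Run:
```python
from h import *
d=snap('wrist','w22'); s=log(); print(s['time_s'],s['position'],s['ft_force'],s['tool_rot'].round(4),s['grip_width'])
b=snap('scene','s22')['pixels']; im=d['pixels']
cv2.imwrite('pics/z22.png',np.hstack([cv2.resize(im[55:120,285:360],(461,400),interpolation=cv2.INTER_CUBIC),cv2.resize(b[340:460,170:290],(339,400),interpolation=cv2.INTER_CUBIC)])[:, :800])
```

```text
37.1 [ 0.53083917 -0.29888561  0.08134006] [ 0.03618798 -0.54813264 -3.28463948] [[ 4.8e-03 -1.0e+00  6.0e-04]
 [-1.0e+00 -4.8e-03  1.6e-03]
 [-1.6e-03 -6.0e-04 -1.0e+00]] 0.01469192092273938
```

View pics/z22.png

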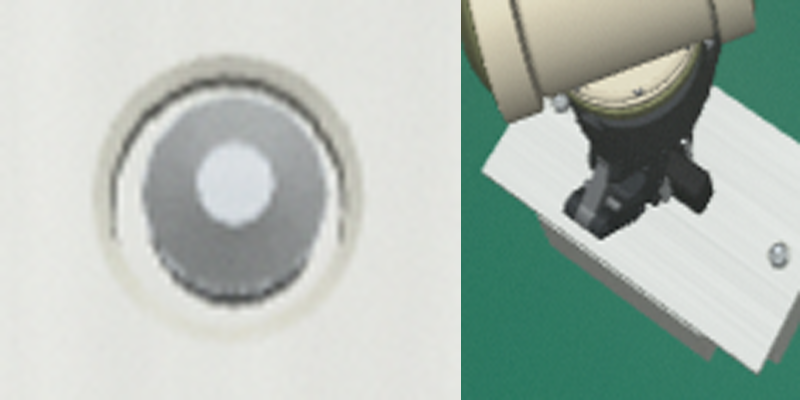

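The pins are through with no contact force. I'll lower the last few millimetres at 0.5–1 mm per row.

Request:
{"api": "jog_arm", "payload": {
  "dr": [
    [0,0,0],
    [0,0,0],
    [0,0,0],
    [0,0,0],
    [0,0,0],
    [0,0,0],
    [0,0,0],
    [0,0,0],
    [0,0,0],
    [0,0,0]
  ],
  "slide": [
    [0,0,0.0005],
    [0,0,0.0005],
    [0,0,0.0005],
    [0,0,0.0005],
    [0,0,0.0005],
    [0,0,0.0005],
    [0,0,0],
    [0,0,0],
    [0,0,0],
    [0,0,0]
  ],
  "gripper": [-1,-1,-1,-1,-1,-1,-1,-1,-1,-1]
}}

```text
time_s: 38.15
position: [0.531, -0.299, 0.0789]
tool_rot: [[0.005, -1.0, 0.001], [-1.0, -0.005, 0.001], [-0.001, -0.001, -1.0]]
ft_force: [0.1, -0.7, -1.6]
grip_width: 0.0146
```

Request:
{"api": "jog_arm", "payload": {
  "dr": [
    [0,0,0],
    [0,0,0],
    [0,0,0],
    [0,0,0],
    [0,0,0],
    [0,0,0],
    [0,0,0],
    [0,0,0],
    [0,0,0],
    [0,0,0]
  ],
  "slide": [
    [0,0,0.0005],
    [0,0,0.0005],
    [0,0,0.0005],
    [0,0,0],
    [0,0,0],
    [0,0,0],
    [0,0,0],
    [0,0,0],
    [0,0,0],
    [0,0,0]
  ],
  "gripper": [-1,-1,-1,-1,-1,-1,-1,-1,-1,-1]
}}

```text
time_s: 39.15
position: [0.531, -0.2989, 0.0787]
tool_rot: [[0.005, -1.0, 0.002], [-1.0, -0.005, 0.0], [-0.0, -0.002, -1.0]]
ft_force: [-3.9, 3.3, 9.6]
grip_width: 0.0146
```

Contact at z 0.0787, as predicted for flush on the rim. Releasing, then rising.

Request:
{"api": "jog_arm", "payload": {
  "dr": [
    [0,0,0],
    [0,0,0],
    [0,0,0],
    [0,0,0],
    [0,0,0],
    [0,0,0],
    [0,0,0],
    [0,0,0],
    [0,0,0],
    [0,0,0]
  ],
  "slide": [
    [0,0,-0.001],
    [0,0,0],
    [0,0,0],
    [0,0,0],
    [0,0,0],
    [0,0,0],
    [0,0,0],
    [0,0,0],
    [0,0,0],
    [0,0,0]
  ],
  "gripper": [-1,-1,-0.6,-0.5,-0.4,-0.2,0,0,0,0]
}}

```text
time_s: 40.15
position: [0.531, -0.299, 0.0784]
tool_rot: [[0.005, -1.0, 0.001], [-1.0, -0.005, 0.001], [-0.001, -0.001, -1.0]]
ft_force: [0.5, -0.6, 0.2]
grip_width: 0.0428
```

Request:
{"api": "jog_arm", "payload": {
  "dr": [
    [0,0,0],
    [0,0,0],
    [0,0,0],
    [0,0,0],
    [0,0,0],
    [0,0,0],
    [0,0,0],
    [0,0,0],
    [0,0,0],
    [0,0,0]
  ],
  "slide": [
    [0,0,-0.005],
    [0,0,-0.01],
    [0,0,-0.015],
    [0,0,-0.02],
    [0,0,-0.02],
    [0,0,-0.02],
    [0,0,-0.02],
    [0,0,-0.02],
    [0,0,-0.02],
    [0,0,-0.01]
  ],
  "gripper": [0,0,0,0,0,0,0,0,0,0]
}}

```text
time_s: 41.15
position: [0.5311, -0.2993, 0.2411]
tool_rot: [[0.005, -1.0, 0.004], [-1.0, -0.005, -0.001], [0.001, -0.004, -1.0]]
ft_force: [-0.3, 0.3, -0.2]
grip_width: 0.0429
```

Run:
```python
from h import *
snap('wrist','w23a'); snap('wrist','w23b'); d=snap('wrist','w23'); snap('scene','s23'); s=log(); print(s['time_s'],s['position'],s['ft_force'],s['grip_width'])
im=d['pixels']; g=cv2.cvtColor(im,cv2.COLOR_BGR2HSV)
```

```text
41.35 [ 0.53057956 -0.29898358  0.23775597] [-0.20273109 -0.5052079  -1.37080069] 0.04257895205619457
```

View pics/w23.png

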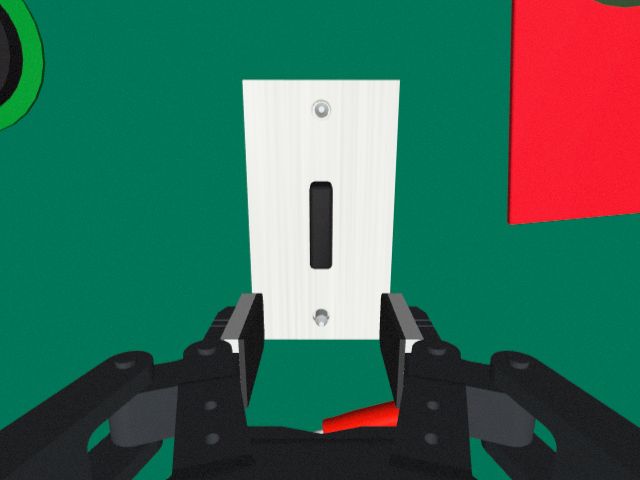

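View pics/s23.png

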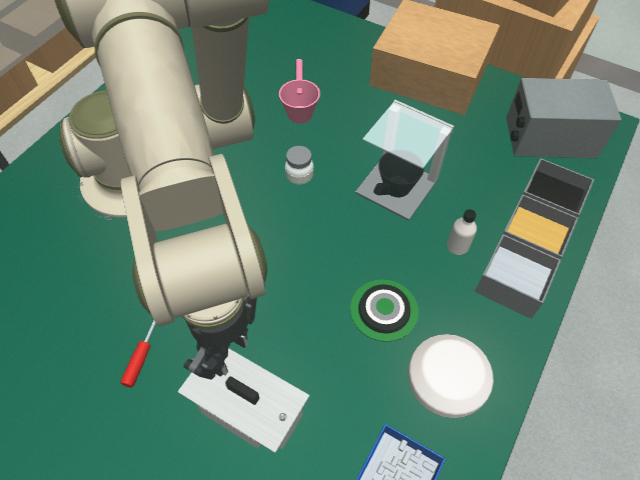

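Run:
```python
from h import *
d=load('w23')
c=[ray(d,p,.061) for p in [(242.5,79.5),(400,79.5),(252.5,339.5),(387.5,339.5)]]
print(np.round(c,4)); print(np.linalg.norm(c[0]-c[1]),np.linalg.norm(c[2]-c[3]),np.linalg.norm(c[0]-c[2]),np.mean(c,0))
# spacing of screwdriver etc unchanged
a=load('scene0')['pixels'];b=load('s23')['pixels']; 
for n,(y0,y1,x0,x1) in dict(glue=(205,260,440,485),board=(275,345,345,425),jar=(140,190,280,320)).items(): print(n,np.abs(a[y0:y1,x0:x1].astype(int)-b[y0:y1,x0:x1]).mean())
env.close_job(); print(observe()['time_s'])
```

```text
[[ 0.6315 -0.2435  0.061 ]
 [ 0.6321 -0.353   0.061 ]
 [ 0.4317 -0.2429  0.061 ]
 [ 0.4322 -0.3536  0.061 ]]
0.10953314651751034 0.11072457138553254 0.19981788700746814 [ 0.53184028 -0.29828145  0.061     ]
glue 5.474343434343434
board 5.732202380952381
jar 6.207666666666666
the job is handed in; nothing more can be done
the job is handed in; nothing more can be done
```

The job is done and handed in at about 41 s of the 72 s allowed; no verdict was reported. I took the cup out by its handle, poured all seven spacers into the tray, and stood the empty cup back on its base under the hood. I then lowered the cover over both pins at low speed and released it.

**Last checks:**
- **Spacers:** all seven were counted inside the tray in a sharp wrist image, before the cover went on.
- **Cover:** the pins show through both holes. The plate measures 110 × 200 mm at the flush height, as it should, and is centred on the tray to within about 0.5 mm. Contact came at the height predicted for flush.
- **Cup:** it stands upright in the bay, about 6 mm from the base centre going by the arm's pose at release. The only check after release was by eye.
- **Bystanders:** the glue bottle, board and jar look unmoved. The screwdriver was judged only by eye. Most of it was still visible in the last picture, and it looked unmoved.
- **Robot:** it was clear of everything at hand-in.

**Disagreements:** the overhead camera's tray-edge and pin positions differed by about 3 mm in y. The estimate of the hole's position in the hand also shifted by about 1.7 mm while the arm was still settling. I resolved both by measuring the far pin directly through the cover's hole before lowering.

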